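# Check a glued frame for square with a slide rule

## Robot

A 7-joint arm with a two-finger parallel gripper is mounted at the origin on the work surface. World frame = base frame: x ahead of the robot, y to its left, z up, the work surface at z = 0. Lengths are in m, angles in degrees, forces in N, time in s.
With the tool pointing down it reaches from about 0.425 to 0.875 m from the base axis. Payload 8.4 kg.
Tool frame: the origin (TCP) lies at the very end of the fingers, on their centre line; the grasp point (between the pads) lies 19 mm behind it; z points along the fingers, y is the line along which they close (so a half turn about z gives the same grasp; the last joint's range is limited). The gripper opens to 87 mm and grips with 3 to 60 N. Pads are 19 mm wide; open, the fingers measure 117 mm over their backs; the gripper's body (75 mm by 190 mm) begins 51 mm behind the grasp point.
Start: joints at [-77.418, 19.091, 2.286, 83.961, -0.768, 76.965, -3.352], TCP at [0.204, 0.617, 0.223] pointing down, gripper open.
Joint ranges: [-147.57, 147.57], [-21.85, 119.76], [-74.77, 79.35], [14.55, 137.4], [-85.83, 265.84], [4.83, 119.75], [-152.11, 152.11]. Speed limits (degrees/s): [127.2, 127.2, 159.86, 159.86, 180, 180, 180].

## Interface

Orientations are given as a 3x3 rotation matrix whose columns are the frame's x, y, z axes.
In Python, from cell import state, eyes, r gives the robot as it stands.
- The arm moves only by the shell command python3 -m inch 'ROWS' [FORCE]. ROWS is JSON, a list of rows, each an object of numbers: "x", "y", "z": the shift along the world's x, y, z in units of 4 cm (1.0 is 4 cm); "wx", "wy", "wz": the turn, a rotation vector about the world's x, y, z in units of 6 degrees (1.0 is 6 degrees); "grip": the gripper's target within -1 to 1 (fully open at 1, half-way at 0, shut at -1). In form: [{"x": .., "y": .., "z": .., "wx": .., "wy": .., "wz": .., "grip": ..}, ...]. A call has 1 to 8 rows; each row shifts and turns the commanded pose from where the row before left it; what a row does not reach is not made up. A row lasts 1/12 s, in which the tool goes at most 41.7 mm and 7.16 degrees, less where a joint would pass 70% of its speed; a pose out of reach is approached as far as the arm can. A call with a number of a shift or a turn outside -1 to 1 is refused whole. A call with a gripper value outside its range is refused whole. The fingers move at their own pace and stop on an object; FORCE is the grip in N (left out, the last holds). Time passes only in rows, so rows that do not move let the fingers close. It gives the time, the measured TCP pose, the force, the opening and the grip force at its end, in the units of the state.
- state(): the state, without advancing time (a new reading comes with each control period).
- eyes.get_image(name): name is "scene" or "side" or "wrist"; returns the picture (384x512x3 uint8, red, green, blue); there is no depth.
- eyes.camera_info(name): a dict with "mtx" (3x3 intrinsics, pixels), "pose" (4x4, takes a point from camera to world coordinates); the wrist camera has in their place "mount" (4x4, takes a point from camera to tool coordinates, whose origin is the TCP and whose axes are the flange's). Camera axes: x right, y down, z forward; pixel columns grow to the right and rows downward; lengths in m; the calibration is good to about 2 mm. A picture is of the moment at which its call begins: read the wrist's pose just before it. camera_info takes no time and is no camera call.
- r.finish_job(): hands the job in; it is judged then, once.
The state is a dict: "t": time; "joint_pos": joint angles; "dq": joint speeds; "tau": joint torques, N m; "eef_pos": TCP position; "tcp_rot": TCP orientation; "ft_force": force on the tool from outside, world axes, zero at the start; "torque": the same for the moment, N m; "grip_width": finger opening in m; "grip_force": force on a finger pad.
Only numpy, scipy, OpenCV 4.12 (cv2) and the standard library are available. Lean on these libraries where they do the work, as an engineer would, in place of code of your own. Each camera call takes 0.05 s, during which the arm holds its last target. There are 200 camera calls.

## Task

Check whether the freshly glued door frame is square: lay the slide rule inside it from corner to corner along one diagonal and then the other, each time seating its fixed nose in a corner of the clamped near rail and drawing the slide out until its nose is felt to seat in the opposite corner, and compare the two readings. The glue is still wet, so feel for the corners gently and do not push the frame out of shape. Let go and leave the rule lying in the longer diagonal with both noses snug in their corners (in either one if they agree within 2 mm), and do not disturb the other things on the bench.

Things in the scene. Friction and masses are not known exactly. Their poses are not given: they have to be found in the camera images.
- rule: slide rule: yellow-lacquered wooden bar 190 x 24 mm, top 16 mm high, black marks, on two rubber feet that grip; thin brass stem with a round upright brass nose (8 mm diameter) at each end. 350 g, slide included. Origin: underside, midway between the noses when closed; x runs along the rule to the slide's nose, z up. Closed, 255 mm between nose centres
- rule_slide (a joint): how far the slide is drawn out: 0 closed (a stop), up to 0.06 m; nose centres are 0.255 m plus this apart. It slides along x with about 1 N of friction and stays where left. It drags the body along unless the body is pushed down on its feet (a push of some 10 N on the thumb grip holds it)
- fixed_nose (a point): centre of the round nose (radius 4 mm) on the wooden bar's end, 10 mm above the rule's underside, 127.5 mm from its origin along -x
- slide_nose (a point): centre of the like nose on the slide's end, 10 mm above the rule's underside, 127.5 mm plus the slide's draw from the rule's origin along +x
- thumb_grip (a point): the slide's black upright thumb grip: plate 44 mm along the rule, 10 mm thick across it, from 17 to 57 mm above the rule's underside; this point is its middle, 42 mm up, 142.5 mm from the slide's nose centre and 112.5 mm (plus the draw) from the fixed nose's. Rule and slide can be carried by it
- board: grey assembly board 300 x 380 x 12 mm, fixed; origin at the centre of its underside, z up. The frame lies on it; two hold-downs with blue knobs (up to 34 mm above the board) stand along the outside of the near rail
- frame: light wooden door frame of 38 mm wide, 20 mm thick stock, flat on the board; opening 240 mm (y) by 180 mm (x), leaning out of square by up to 9 mm either way. This is its near rail (-x side, towards the robot), clamped and rigid, with all the frame. Origin: centre of the opening if square, on the board's top; z up
- head_rail: the frame's far rail (+x side), 240 mm long, parallel to the near rail; shifts along y as the frame leans. Origin: the inner corner at its left (+y) end, at the board. Its wet joints give way at roughly 10 N pushed along y or along a diagonal; well under that is gentle
- stile_left: the frame's left (+y) side, with the far rail on it; origin at the inner corner where it meets the near rail, x along it away from the near rail
- stile_right: the frame's right (-y) side; origin at the inner corner where it meets the near rail, x along it away from the near rail
- near_left (a point): inner corner of near rail and left side: the point 4 mm in from both faces and 10 mm above the board where a seated nose's centre lies. Goes with far_right
- near_right (a point): the same at the inner corner of near rail and right side. Goes with far_left
- far_left (a point): the same at the inner corner of far rail and left side
- far_right (a point): the same at the inner corner of far rail and right side
- glue_bottle: yellow glue bottle, 54 mm across, 150 mm tall, upright, loose; origin at the centre of its foot. To be left alone
- try_square: try square lying flat: blue stock 100 x 22 x 16 mm along x, steel blade 150 mm along +y, loose; origin under the stock's centre. To be left alone
- hammer: hammer lying along x, 260 mm, wooden handle to -x, loose; origin under the middle of its length. To be left alone

How it is judged (in metres and radians):
On the way:
1. the shorter diagonal (either if within 1 mm) is measured: both noses within 2.5 mm of seated in its corners, the slide's nose pressing on the far corner's wood (((distance between fixed_nose and near_right below 0.0025 m and distance between slide_nose and far_left below 0.0025 m and y of far_left in the frame of frame below 0.1168 m and contact force between rule and stile_left above 0.3 N) or (distance between fixed_nose and near_left below 0.0025 m and distance between slide_nose and far_right below 0.0025 m and y of far_left in the frame of frame above 0.1152 m and (contact force between rule and head_rail above 0.3 N or contact force between rule and stile_right above 0.3 N)))), for 0.3 s.
At the end, for the whole second after the job is handed in: the rule lies still, let go, inside the frame along the longer diagonal (either one if they agree within 3 mm), its fixed nose within 2.5 mm of seated in the near corner, its slide's nose within 2.5 mm of seated in the far corner and touching its wood (((distance between fixed_nose and near_right below 0.0025 m and distance between slide_nose and far_left below 0.0025 m and y of far_left in the frame of frame above 0.1141 m and contact force between rule and stile_left above 0.15 N) or (distance between fixed_nose and near_left below 0.0025 m and distance between slide_nose and far_right below 0.0025 m and y of far_left in the frame of frame below 0.1179 m and (contact force between rule and head_rail above 0.15 N or contact force between rule and stile_right above 0.15 N))) and linear speed of rule below 0.01 m/s and contact force between the fingers and rule below 0.1 N).
It fails at once if the frame is pushed out of shape (a far corner moves over 2 mm) (distance of any of far_left, far_right from where it was at the start of the episode above 0.002 m).
It fails at once if the rule is pressed on the frame with over 30 N in all (contact force between rule and frame above 30 N).
It fails at once if the glue bottle, try square or hammer is moved over 30 mm, or the bottle tipped (distance of any of glue_bottle, try_square, hammer from where it was at the start of the episode above 0.03 m or angle between glue_bottle's own z axis and vertical above 0.5 rad).
It also fails if it takes over 72 s, if anything falls off the work surface, if the arm or the gripper's body presses on something with over 40 N, if the wrist force passes 120 N, or if a joint passes its speed limit or range.

## Working session

There is one attempt and no reset: what is moved stays moved. The work goes in short steps, Python scripts to look and compute and a shell command to move; the robot and the scene stay as the last step left them, time stands still between calls to the robot, and variables do not carry over. Pictures are saved under pics/ and viewed, at most 10 in all, crops included, and the job is handed in when it is done.

```bash
ls; mkdir -p pics
python3 - <<'E'
from cell import state, eyes, r
import cv2, numpy as np
s=state(); print(s)
for n in ("scene","side","wrist"):
    im=eyes.get_image(n); cv2.imwrite(f"pics/{n}0.png",im[:,:,::-1])
    print(n,eyes.camera_info(n))
E
```

```text
pics
{'t': 0.0, 'joint_pos': array([-77.41819874,  19.13051852,   2.28605253,  84.01253894,
        -0.76777179,  76.96589717,  -3.3501016 ]), 'dq': array([ 0.10009103, -0.01619991,  0.10465327,  0.03639976, -0.13025887,
       -0.04437581, -0.02771116]), 'tau': array([-4.93260063e-05, -6.56338048e+01,  1.33513290e+00, -4.03813183e+01,
       -5.98367094e-02,  4.41244687e-02,  1.49456005e-04]), 'eef_pos': array([0.2036162 , 0.61677475, 0.22166098]), 'tcp_rot': array([[-9.49610456e-01,  3.13432326e-01, -3.98914847e-04],
       [ 3.13432558e-01,  9.49609139e-01, -1.58600805e-03],
       [-1.18293008e-04, -1.63112273e-03, -9.99998663e-01]]), 'ft_force': array([-0.02410431, -0.48197357, -0.10982606]), 'torque': array([-0.05554319, -0.04510022,  0.01339687]), 'grip_force': 0.0, 'grip_width': 0.08695600140251206}
scene {'mtx': array([[348.83853847,   0.        , 253.28807958],
       [  0.        , 348.83853847, 197.56256139],
       [  0.        ,   0.        ,   1.        ]]), 'pose': array([[-0.32222329,  0.60633127, -0.72700381,  1.34243876],
       [ 0.94640718,  0.22420254, -0.232479
[... 383 characters left out ...]
   [-0.46485634, -0.62982875,  0.62227352, -0.91072054],
       [ 0.00842391, -0.70594169, -0.70821986,  1.11375904],
       [ 0.        ,  0.        ,  0.        ,  1.        ]])}
wrist {'mtx': array([[294.09918061,   0.        , 257.41825747],
       [  0.        , 294.09918061, 192.19864638],
       [  0.        ,   0.        ,   1.        ]]), 'mount': array([[-3.73293393e-04, -9.67211807e-01, -2.53970826e-01,
         6.69971829e-02],
       [ 9.99999901e-01, -4.22840485e-04,  1.40500210e-04,
         4.07179060e-04],
       [-2.43282609e-04, -2.53970748e-01,  9.67211869e-01,
        -1.62494324e-01],
       [ 0.00000000e+00,  0.00000000e+00,  0.00000000e+00,
         1.00000000e+00]])}
```

View pics/scene0.png

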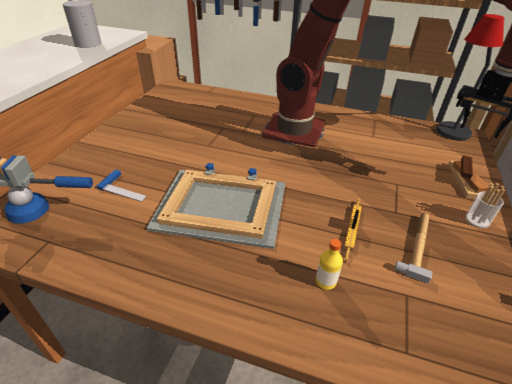

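View pics/side0.png

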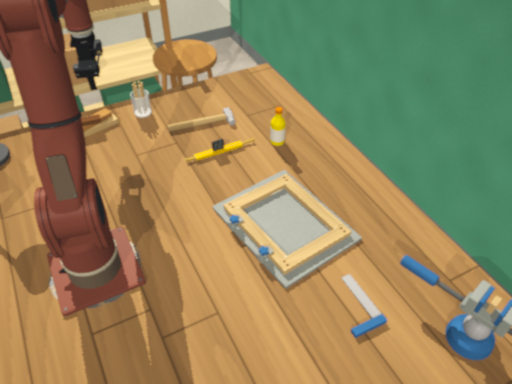

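Scene view: the rule is at about (352,230), the bottle at (329,268), the hammer at (420,248) and the frame centred near (220,207). In the side view, the rule runs from (188,160) to (253,142) with its grip at (218,146), and the frame's inner opening is around (290,222).

```bash
cat > h.py <<'E'
import numpy as np, cv2
from cell import state, eyes, r
def cam(name,s=None):
    i=eyes.camera_info(name)
    if name!="wrist": return i["mtx"],i["pose"]
    T=np.eye(4);T[:3,:3]=s["tcp_rot"];T[:3,3]=s["eef_pos"]
    return i["mtx"],T@i["mount"]
def plane(K,P,uv,z):
    uv=np.atleast_2d(np.float64(uv)); d=np.c_[uv,np.ones(len(uv))]@np.linalg.inv(K).T@P[:3,:3].T
    o=P[:3,3]; return o+d*((z-o[2])/d[:,2])[:,None]
def proj(K,P,X):
    X=np.atleast_2d(X); c=(X-P[:3,3])@P[:3,:3]; p=c@K.T; return p[:,:2]/p[:,2:]
def shot(name,fn):
    s=state(); im=eyes.get_image(name); cv2.imwrite(fn,im[:,:,::-1]); K,P=cam(name,s)
    np.savez(fn[:-4],K=K,P=P,im=im); return im,K,P
E
python3 - <<'E'
from h import *
np.set_printoptions(precision=3,suppress=True)
K,P=cam("side")
print("rule ends, grip",plane(K,P,[[188,160],[253,142]],.01),plane(K,P,[218,146],.042))
print("bottle",plane(K,P,[278,145],0),"hammer",plane(K,P,[[170,127],[230,118]],.01))
K2,P2=cam("scene")
print("scene rule",plane(K2,P2,[[358,203],[346,258]],.01))
print("inner",plane(K,P,[[284,193],[331,233],[290,262],[243,219]],.022))
print("wrist state cam",cam("wrist",state())[1])
E
```

```text
rule ends, grip [[0.413 0.311 0.01 ]
 [0.668 0.295 0.01 ]] [[0.527 0.298 0.042]]
bottle [[0.749 0.248 0.   ]] hammer [[0.423 0.524 0.01 ]
 [0.655 0.471 0.01 ]]
scene rule [[0.417 0.314 0.01 ]
 [0.664 0.307 0.01 ]]
inner [[ 0.63  -0.001  0.022]
 [ 0.672 -0.216  0.022]
 [ 0.506 -0.252  0.022]
 [ 0.458 -0.042  0.022]]
wrist state cam [[ 0.314  0.918  0.241  0.14 ]
 [ 0.949 -0.303 -0.081  0.638]
 [-0.001  0.254 -0.967  0.384]
 [ 0.     0.     0.     1.   ]]
```

```bash
python3 -m inch '[{"x":0.67,"y":-0.66,"wz":0.2,"grip":0},{"x":0.67,"y":-0.66,"wz":0.2},{"x":0.67,"y":-0.66,"wz":0.2},{"x":0.67,"y":-0.66,"wz":0.2},{"x":0.67,"y":-0.66,"wz":0.2},{"x":0.67,"y":-0.66,"wz":0.2},{"x":0.67,"y":-0.66,"wz":0.2},{"x":0.67,"y":-0.66,"wz":0.2}]' 40
python3 -m inch '[{"x":0.67,"y":-0.66,"wz":0.2},{"x":0.67,"y":-0.66,"wz":0.2},{"x":0.67,"y":-0.66,"wz":0.2},{"x":0.67,"y":-0.66,"wz":0.3},{"x":0},{"x":0},{"x":0}]'
python3 - <<'E'
from h import *
shot("wrist","pics/w1.png"); print(state()["tcp_rot"])
E
```

```text
[[-9.49616977e-01  3.13412708e-01 -2.68538064e-04]
 [ 3.13412818e-01  9.49616455e-01 -9.97197881e-04]
 [-5.75263237e-05 -1.03111931e-03 -9.99999467e-01]]invalid input
invalid input
```

View pics/w1.png

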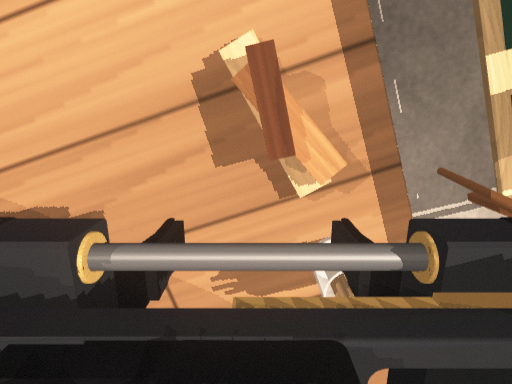

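The wrist view shows bare bench and the fingers at the bottom (row ~250). The rows were refused, most likely because each one needs every key.

```bash
python3 -m inch '[{"x":0.67,"y":-0.66,"z":0,"wx":0,"wy":0,"wz":0.2,"grip":0},{"x":0.67,"y":-0.66,"z":0,"wx":0,"wy":0,"wz":0.2,"grip":0},{"x":0.67,"y":-0.66,"z":0,"wx":0,"wy":0,"wz":0.2,"grip":0},{"x":0.67,"y":-0.66,"z":0,"wx":0,"wy":0,"wz":0.2,"grip":0},{"x":0.67,"y":-0.66,"z":0,"wx":0,"wy":0,"wz":0.2,"grip":0},{"x":0.67,"y":-0.66,"z":0,"wx":0,"wy":0,"wz":0.2,"grip":0},{"x":0.67,"y":-0.66,"z":0,"wx":0,"wy":0,"wz":0.2,"grip":0},{"x":0.67,"y":-0.66,"z":0,"wx":0,"wy":0,"wz":0.2,"grip":0}]' 40
python3 -m inch '[{"x":0.67,"y":-0.66,"z":0,"wx":0,"wy":0,"wz":0.2,"grip":0},{"x":0.67,"y":-0.66,"z":0,"wx":0,"wy":0,"wz":0.2,"grip":0},{"x":0.67,"y":-0.66,"z":0,"wx":0,"wy":0,"wz":0.2,"grip":0},{"x":0.67,"y":-0.66,"z":0,"wx":0,"wy":0,"wz":0.3,"grip":0},{"x":0,"y":0,"z":0,"wx":0,"wy":0,"wz":0,"grip":0},{"x":0,"y":0,"z":0,"wx":0,"wy":0,"wz":0,"grip":0}]'
python3 - <<'E'
from h import *
im,K,P=shot("wrist","pics/w2.png"); print(state()["tcp_rot"].round(3))
np.set_printoptions(precision=4,suppress=True)
h=cv2.cvtColor(im,cv2.COLOR_RGB2HSV)
m=cv2.inRange(h,(20,150,110),(33,255,255))
n,l,st,c=cv2.connectedComponentsWithStats(m)
for k in np.argsort(-st[1:,4])[:3]+1:
    pts=np.argwhere(l==k)[:,::-1].astype(np.float32); rc=cv2.minAreaRect(pts); b=plane(K,P,cv2.boxPoints(rc),.016)
    print(st[k],rc,b)
E
```

```text
t: 0.87
eef_pos: [0.4191, 0.4044, 0.2226]
tcp_rot: [[-0.989, 0.15, 0.0], [0.15, 0.989, 0.0], [0.0, 0.0, -1.0]]
ft_force: [0.8, -0.3, 0.4]
grip_width: 0.0463
grip_force: 0.0
t: 1.37
eef_pos: [0.527, 0.2977, 0.2223]
tcp_rot: [[-0.998, 0.062, 0.0], [0.062, 0.998, -0.001], [-0.0, -0.001, -1.0]]
ft_force: [-0.9, 0.7, 0.2]
grip_width: 0.0431
grip_force: 0.0
[[-0.998  0.059 -0.001]
 [ 0.059  0.998 -0.   ]
 [ 0.    -0.    -1.   ]]
[259 154   5   7  30] ((261.0, 157.0), (6.0, 4.0), 90.0) [[0.5076 0.3006 0.016 ]
 [0.5079 0.3056 0.016 ]
 [0.5154 0.3051 0.016 ]
 [0.5151 0.3001 0.016 ]]
[260 178   5   6  26] ((262.0, 180.5), (5.0, 4.0), 90.0) [[0.5383 0.3    0.016 ]
 [0.5386 0.3051 0.016 ]
 [0.5452 0.3047 0.016 ]
 [0.5449 0.2996 0.016 ]]
[260 163   4   6  22] ((261.5, 165.5), (5.0, 3.0), 90.0) [[0.519  0.3011 0.016 ]
 [0.5192 0.3049 0.016 ]
 [0.5256 0.3045 0.016 ]
 [0.5254 0.3007 0.016 ]]
```

View pics/w2.png

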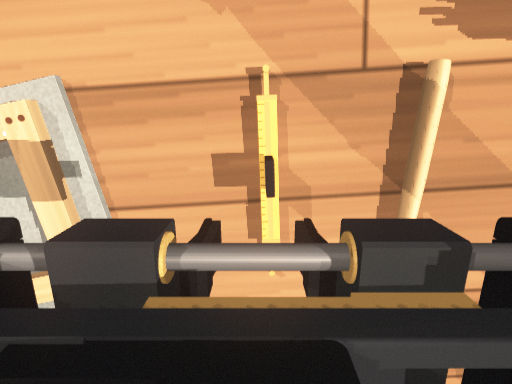

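The wrist view (up is towards the robot) shows one nose at (266,69), the bar from (268,96) down to (273,240), the other nose at (272,272) and the thumb grip around (269,176).

Run:
```python
from h import *
np.set_printoptions(precision=4,suppress=True)
d=np.load("pics/w2.npz");K,P,im=d["K"],d["P"],d["im"]
n=plane(K,P,[[266,69],[272,272]],.012);print("noses",n,np.linalg.norm(n[1]-n[0]))
h=cv2.cvtColor(im,cv2.COLOR_RGB2HSV)
k=(h[145:205,255:285,2]<60).astype(np.uint8)
a=np.argwhere(k)[:,::-1]+[255,145]; print("black",a.min(0),a.max(0),len(a))
print("grip top z.057",plane(K,P,[a.min(0),a.max(0),a.mean(0)],.057))
y=((h[:,:,0]>18)&(h[:,:,0]<35)&(h[:,:,1]>130))[95:238,245:290]
rows=[]
for v in list(range(105,145,5))+list(range(205,238,5)):
    u=np.where(y[v-95])[0]
    if len(u): rows.append([245+(u.min()+u.max()+1)/2,v,u.max()-u.min()+1])
rows=np.array(rows);print(rows)
q=plane(K,P,rows[:,:2],.016);f=np.polyfit(q[:,0],q[:,1],1);print("axis slope deg",np.degrees(np.arctan(f[0])),"y at .527",np.polyval(f,.527))
```

```text
noses [[0.4085 0.3149 0.012 ]
 [0.6754 0.3087 0.012 ]] 0.2670248876335965Traceback (most recent call last):
  File "<stdin>", line 7, in <module>
    return umr_minimum(a, axis, None, out, keepdims, initial, where)
ValueError: zero-size array to reduction operation minimum which has no identity
```

Run:
```python
from h import *
np.set_printoptions(precision=4,suppress=True)
d=np.load("pics/w2.npz");K,P,im=d["K"],d["P"],d["im"]
h=cv2.cvtColor(im,cv2.COLOR_RGB2HSV)
print(im[176,262:278].tolist())
k=(im[145:205,255:285].sum(2)<200)
a=np.argwhere(k)[:,::-1]+[255,145]; print("black",len(a), a.min(0) if len(a) else 0,a.max(0) if len(a) else 0)
if len(a): print("grip top z.057",plane(K,P,[a.min(0),a.max(0),a.mean(0)],.057))
y=((h[:,:,0]>18)&(h[:,:,0]<35)&(h[:,:,1]>130))
rows=[]
for v in list(range(105,145,5))+list(range(205,238,5)):
    u=np.where(y[v,245:290])[0]
    if len(u): rows.append([245+(u.min()+u.max())/2,v,u.max()-u.min()+1])
rows=np.array(rows);print(rows)
q=plane(K,P,rows[:,:2],.016);f=np.polyfit(q[:,0],q[:,1],1);print("axis slope deg",np.degrees(np.arctan(f[0])),"y at .527",np.polyval(f,.527))
```

```text
[[233, 173, 73], [233, 176, 74], [234, 176, 75], [109, 84, 61], [74, 53, 41], [74, 55, 44], [76, 58, 47], [78, 59, 47], [78, 58, 46], [75, 57, 46], [78, 60, 50], [89, 66, 50], [186, 133, 64], [255, 237, 110], [255, 238, 114], [255, 237, 112]]
black 309 [265 156] [273 196]
grip top z.057 [[0.5049 0.3073 0.057 ]
 [0.5518 0.3139 0.057 ]
 [0.5279 0.3107 0.057 ]]
[[257.  105.    1. ]
 [257.  110.    1. ]
 [259.5 120.    4. ]
 [267.5 125.   20. ]
 [267.5 130.   20. ]
 [267.5 135.   20. ]
 [277.  140.    1. ]
 [261.  205.    1. ]
 [261.  210.    1. ]
 [270.  215.   19. ]
 [271.5 220.   16. ]
 [279.  225.    1. ]
 [264.  235.    5. ]]
axis slope deg -0.2212279739169382 y at .527 0.3085330192980262
```

The grip is centred at (0.528, 0.311) with the rule yawed about -1.3°, and its 46 mm plate length matches. Next I look at the frame from above before picking the rule up.

```bash
python3 -m inch '[{"x":0.267,"y":-0.888,"z":0.1625,"wx":0,"wy":0,"wz":0,"grip":0},{"x":0.267,"y":-0.888,"z":0.1625,"wx":0,"wy":0,"wz":0,"grip":0},{"x":0.267,"y":-0.888,"z":0.1625,"wx":0,"wy":0,"wz":0,"grip":0},{"x":0.267,"y":-0.888,"z":0.1625,"wx":0,"wy":0,"wz":0,"grip":0},{"x":0.267,"y":-0.888,"z":0.1625,"wx":0,"wy":0,"wz":0,"grip":0},{"x":0.267,"y":-0.888,"z":0.1625,"wx":0,"wy":0,"wz":0,"grip":0},{"x":0.267,"y":-0.888,"z":0.1625,"wx":0,"wy":0,"wz":0,"grip":0},{"x":0.267,"y":-0.888,"z":0.1625,"wx":0,"wy":0,"wz":0,"grip":0}]' 40
python3 -m inch '[{"x":0.267,"y":-0.888,"z":0.1625,"wx":0,"wy":0,"wz":0,"grip":0},{"x":0.267,"y":-0.888,"z":0.1625,"wx":0,"wy":0,"wz":0,"grip":0},{"x":0.267,"y":-0.888,"z":0.1625,"wx":0,"wy":0,"wz":0,"grip":0},{"x":0.267,"y":-0.888,"z":0.1625,"wx":0,"wy":0,"wz":0,"grip":0},{"x":0,"y":0,"z":0,"wx":0,"wy":0,"wz":0,"grip":0},{"x":0,"y":0,"z":0,"wx":0,"wy":0,"wz":0,"grip":0},{"x":0,"y":0,"z":0,"wx":0,"wy":0,"wz":0,"grip":0}]'
python3 - <<'E'
from h import *
im,K,P=shot("wrist","pics/w3.png")
cv2.imwrite("pics/w3b.png",cv2.resize(im[:260,:,::-1],None,fx=1.56,fy=1.56,interpolation=cv2.INTER_CUBIC))
E
```

```text
t: 2.08
eef_pos: [0.6107, 0.0167, 0.2749]
tcp_rot: [[-0.999, 0.054, 0.0], [0.054, 0.999, 0.001], [0.0, 0.001, -1.0]]
ft_force: [0.8, -0.2, -1.1]
grip_width: 0.0432
grip_force: 0.0
t: 2.67
eef_pos: [0.6537, -0.1237, 0.3]
tcp_rot: [[-0.998, 0.055, -0.001], [0.055, 0.998, 0.001], [0.001, 0.001, -1.0]]
ft_force: [-0.3, 1.3, 0.2]
grip_width: 0.0436
grip_force: 0.0
```

View pics/w3b.png

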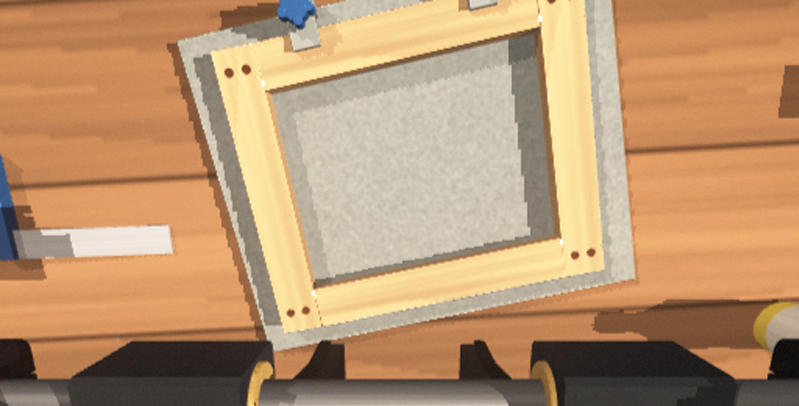

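The frame is fully in view. In the enlarged picture its inner corners are near-right (268,92), near-left (540,30), far-left (562,240) and far-right (316,288), which divide by 1.56 to raw pixels. I'll refine these by fitting lines to the top inner edges.

```bash
cat > fr.py <<'E'
from h import *
np.set_printoptions(precision=4,suppress=True)
d=np.load("pics/w3.npz");K,P,im=d["K"],d["P"],d["im"]
c=np.array([[268,92],[540,30],[562,240],[316,288]])/1.56
ctr=c.mean(0)
sat=cv2.cvtColor(im,cv2.COLOR_RGB2HSV); wood=((sat[:,:,2]>215)&(sat[:,:,1]>60)).astype(np.float32)
wood=cv2.medianBlur(wood,3)
L=[]
for i in range(4):
    a,b=c[i],c[(i+1)%4]; t=(b-a)/np.linalg.norm(b-a); n=np.array([-t[1],t[0]]); 
    if n@(ctr-a)>0:n=-n   # outward
    pts=[]
    for s in np.linspace(.1,.9,50):
        p=a+(b-a)*s; off=np.arange(-6,9,.25)
        q=p+off[:,None]*n; v=cv2.remap(wood,q[:,0].astype(np.float32)[None],q[:,1].astype(np.float32)[None],cv2.INTER_LINEAR)[0]
        k=np.where(v>.5)[0]
        if len(k) and k[0]>0: pts.append(p+off[k[0]]*n)
    pts=np.array(pts); W=plane(K,P,pts,.032)[:,:2].astype(np.float32)
    vx,vy,x0,y0=cv2.fitLine(W,cv2.DIST_HUBER,0,.001,.001).ravel()
    res=(W-[x0,y0])@[-vy,vx]; print(i,len(pts),"rms mm",1000*np.sqrt((res**2).mean()))
    L.append((np.array([x0,y0]),np.array([vx,vy])))
def X(A,B):
    s=np.linalg.solve(np.c_[A[1],-B[1]],B[0]-A[0]); return A[0]+s[0]*A[1]
nr,nl,fl,frr=[X(L[(i-1)%4],L[i]) for i in range(4)]
print("nr,nl,fl,fr",nr,nl,fl,frr)
print("near len",np.linalg.norm(nl-nr),"far",np.linalg.norm(fl-frr),"sides",np.linalg.norm(fl-nl),np.linalg.norm(frr-nr))
yv=(nl-nr)/np.linalg.norm(nl-nr); xv=np.array([yv[1],-yv[0]])
print("yaw",np.degrees(np.arctan2(xv[1],xv[0])),"lean",(fl-nl)@yv,(frr-nr)@yv,"depth",(fl-nl)@xv)
# seated nose centres
def off(A,cen):
    n=np.array([-A[1][1],A[1][0]]); n=n if n@(cen-A[0])>0 else -n
    return (A[0]+.004*n,A[1])
cen=(nr+nl+fl+frr)/4; M=[off(l,cen) for l in L]
s=[X(M[(i-1)%4],M[i]) for i in range(4)]
print("seats",np.array(s))
for n,a,b in(("nr-fl",s[0],s[2]),("nl-fr",s[1],s[3])):
    v=b-a;print(n,"len",np.linalg.norm(v),"ang",np.degrees(np.arctan2(v[1],v[0])))
E
python3 fr.py
```

```text
0 50 rms mm 0.30434558
1 50 rms mm 0.36626992
2 50 rms mm 0.38747638
3 50 rms mm 0.44808275
nr,nl,fl,fr [ 0.5044 -0.2302] [0.4683 0.0033] [0.6478 0.0261] [ 0.6838 -0.2087]
near len 0.23635948 far 0.2375756 sides 0.18101545 0.18069188
yaw 8.804089 lean -0.004960427 -0.0061762743 depth 0.18094747
seats [[ 0.5078 -0.2258]
 [ 0.4728 -0.0001]
 [ 0.6445  0.0217]
 [ 0.6793 -0.2052]]
nr-fl len 0.28270912 ang 61.089413
nl-fr len 0.29099482 ang -44.81773
```

The lean is about -5.5 mm, so nr–fl is the shorter diagonal (about 284 mm) and nl–fr the longer (about 293 mm). I'll fetch the rule now.

```bash
python3 -m inch '[{"x":-0.2625,"y":0.9,"z":-0.35,"wx":0,"wy":0,"wz":0.04,"grip":0},{"x":-0.2625,"y":0.9,"z":-0.35,"wx":0,"wy":0,"wz":0.04,"grip":0},{"x":-0.2625,"y":0.9,"z":-0.35,"wx":0,"wy":0,"wz":0.04,"grip":0},{"x":-0.2625,"y":0.9,"z":-0.35,"wx":0,"wy":0,"wz":0.04,"grip":0},{"x":-0.2625,"y":0.9,"z":-0.35,"wx":0,"wy":0,"wz":0.04,"grip":0},{"x":-0.2625,"y":0.9,"z":-0.35,"wx":0,"wy":0,"wz":0.04,"grip":0},{"x":-0.2625,"y":0.9,"z":-0.35,"wx":0,"wy":0,"wz":0.04,"grip":0},{"x":-0.2625,"y":0.9,"z":-0.35,"wx":0,"wy":0,"wz":0.04,"grip":0}]' 40
python3 -m inch '[{"x":-0.2625,"y":0.9,"z":-0.35,"wx":0,"wy":0,"wz":0.04,"grip":0},{"x":-0.2625,"y":0.9,"z":-0.35,"wx":0,"wy":0,"wz":0.04,"grip":0},{"x":-0.2625,"y":0.9,"z":-0.35,"wx":0,"wy":0,"wz":0,"grip":0},{"x":-0.2625,"y":0.9,"z":-0.35,"wx":0,"wy":0,"wz":0,"grip":0},{"x":0,"y":0,"z":0,"wx":0,"wy":0,"wz":0,"grip":0},{"x":0,"y":0,"z":0,"wx":0,"wy":0,"wz":0,"grip":0},{"x":0,"y":0,"z":0,"wx":0,"wy":0,"wz":0,"grip":0}]'
```

```text
t: 3.38
eef_pos: [0.5674, 0.1663, 0.1881]
tcp_rot: [[-1.0, 0.02, 0.0], [0.02, 1.0, 0.001], [0.0, 0.001, -1.0]]
ft_force: [-0.0, -1.6, 0.7]
grip_width: 0.0436
grip_force: 0.0
t: 3.97
eef_pos: [0.5264, 0.3073, 0.1326]
tcp_rot: [[-1.0, 0.012, -0.0], [0.012, 1.0, -0.0], [0.0, -0.0, -1.0]]
ft_force: [0.5, -0.3, 0.9]
grip_width: 0.0437
grip_force: 0.0
```

```bash
python3 -m inch '[{"x":0.04,"y":0.09,"z":-0.45,"wx":0,"wy":0,"wz":-0.1,"grip":0},{"x":0,"y":0,"z":-0.55,"wx":0,"wy":0,"wz":0,"grip":0},{"x":0,"y":0,"z":-0.55,"wx":0,"wy":0,"wz":0,"grip":0},{"x":0,"y":0,"z":-0.55,"wx":0,"wy":0,"wz":0,"grip":0},{"x":0,"y":0,"z":-0.4,"wx":0,"wy":0,"wz":0,"grip":0},{"x":0,"y":0,"z":-0.2,"wx":0,"wy":0,"wz":0,"grip":0},{"x":0,"y":0,"z":0,"wx":0,"wy":0,"wz":0,"grip":0},{"x":0,"y":0,"z":0,"wx":0,"wy":0,"wz":0,"grip":0}]' 40
python3 -m inch '[{"x":0,"y":0,"z":0,"wx":0,"wy":0,"wz":0,"grip":-0.5},{"x":0,"y":0,"z":0,"wx":0,"wy":0,"wz":0,"grip":-1},{"x":0,"y":0,"z":0,"wx":0,"wy":0,"wz":0,"grip":-1},{"x":0,"y":0,"z":0,"wx":0,"wy":0,"wz":0,"grip":-1},{"x":0,"y":0,"z":0,"wx":0,"wy":0,"wz":0,"grip":-1},{"x":0,"y":0,"z":0,"wx":0,"wy":0,"wz":0,"grip":-1}]' 40
```

```text
t: 4.63
eef_pos: [0.5296, 0.3094, 0.0254]
tcp_rot: [[-1.0, 0.026, 0.001], [0.026, 1.0, 0.0], [-0.001, 0.0, -1.0]]
ft_force: [0.3, 0.8, 1.4]
grip_width: 0.0432
grip_force: 0.0
t: 5.13
eef_pos: [0.5292, 0.3099, 0.0248]
tcp_rot: [[-1.0, 0.026, 0.0], [0.026, 1.0, 0.0], [-0.0, 0.0, -1.0]]
ft_force: [0.8, 2.5, 2.0]
grip_width: 0.0113
grip_force: 1.0
```

```bash
python3 -m inch '[{"x":0,"y":0,"z":0,"wx":0,"wy":0,"wz":0,"grip":-1},{"x":0,"y":0,"z":0,"wx":0,"wy":0,"wz":0,"grip":-1},{"x":0,"y":0,"z":0,"wx":0,"wy":0,"wz":0,"grip":-1},{"x":0,"y":0,"z":0.3,"wx":0,"wy":0,"wz":0,"grip":-1},{"x":0,"y":0,"z":0.6,"wx":0,"wy":0,"wz":0,"grip":-1},{"x":0,"y":0,"z":0.6,"wx":0,"wy":0,"wz":0,"grip":-1},{"x":0,"y":0,"z":0.5,"wx":0,"wy":0,"wz":0,"grip":-1},{"x":0,"y":0,"z":0,"wx":0,"wy":0,"wz":0,"grip":-1}]' 40
python3 -m inch '[{"x":0.08,"y":-0.4,"z":0,"wx":0,"wy":0,"wz":0,"grip":-1},{"x":0.08,"y":-0.8,"z":0,"wx":0,"wy":0,"wz":0,"grip":-1},{"x":0.08,"y":-0.8,"z":0,"wx":0,"wy":0,"wz":0.6,"grip":-1},{"x":0.08,"y":-0.8,"z":0,"wx":0,"wy":0,"wz":0.9,"grip":-1},{"x":0.08,"y":-0.8,"z":0,"wx":0,"wy":0,"wz":1,"grip":-1},{"x":0.08,"y":-0.8,"z":0,"wx":0,"wy":0,"wz":1,"grip":-1},{"x":0.08,"y":-0.8,"z":0,"wx":0,"wy":0,"wz":1,"grip":-1},{"x":0.08,"y":-0.8,"z":0,"wx":0,"wy":0,"wz":1,"grip":-1}]' 40
python3 -m inch '[{"x":0.08,"y":-0.8,"z":0,"wx":0,"wy":0,"wz":1,"grip":-1},{"x":0.08,"y":-0.8,"z":0,"wx":0,"wy":0,"wz":1,"grip":-1},{"x":0.08,"y":-0.8,"z":0,"wx":0,"wy":0,"wz":1,"grip":-1},{"x":0.08,"y":-0.8,"z":0,"wx":0,"wy":0,"wz":1,"grip":-1},{"x":0,"y":-0.8,"z":0,"wx":0,"wy":0,"wz":0.8,"grip":-1},{"x":0,"y":-0.4,"z":0,"wx":0,"wy":0,"wz":0.4,"grip":-1},{"x":0,"y":0,"z":0,"wx":0,"wy":0,"wz":0,"grip":-1},{"x":0,"y":0,"z":0,"wx":0,"wy":0,"wz":0,"grip":-1}]' 40
python3 - <<'E'
from h import *
im,K,P=shot("wrist","pics/w4.png")
cv2.imwrite("pics/w4b.png",cv2.resize(im[:,:,::-1],None,fx=1.5,fy=1.5,interpolation=cv2.INTER_CUBIC))
E
```

```text
t: 5.8
eef_pos: [0.5312, 0.3106, 0.1094]
tcp_rot: [[-1.0, 0.026, 0.005], [0.026, 1.0, 0.003], [-0.005, 0.004, -1.0]]
ft_force: [1.9, 0.3, -1.5]
grip_width: 0.0093
grip_force: 40.0
t: 6.47
eef_pos: [0.5539, 0.0679, 0.1038]
tcp_rot: [[-0.85, -0.527, -0.001], [-0.527, 0.85, -0.0], [0.001, 0.0, -1.0]]
ft_force: [0.4, -0.3, -2.9]
grip_width: 0.0098
grip_force: 40.0
t: 7.13
eef_pos: [0.5649, -0.0767, 0.0994]
tcp_rot: [[-0.532, -0.847, -0.012], [-0.847, 0.532, -0.001], [0.007, 0.009, -1.0]]
ft_force: [-0.2, -0.0, -2.8]
grip_width: 0.0096
grip_force: 40.0
```

View pics/w4b.png

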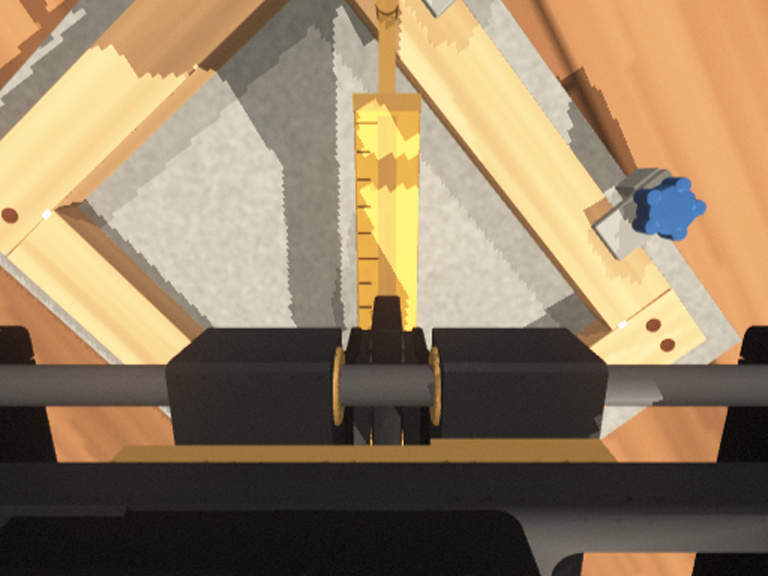

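The rule is held and in line with the tool. Its fixed nose shows at (388,10) in the enlarged picture. I'll correct the remaining offset from the pre-seat pose.

```bash
python3 -c "
from h import *
d=np.load('pics/w4.npz');s=plane(d['K'],d['P'],[258.7,7],.0866);print('nose',s, 'dist', np.linalg.norm(s[0,:2]-[.5649,-.0767]))"
python3 -m inch '[{"x":0.02,"y":-0.35,"z":0,"wx":0,"wy":0,"wz":0.3,"grip":-1},{"x":0.02,"y":-0.35,"z":0,"wx":0,"wy":0,"wz":0.3,"grip":-1},{"x":0,"y":-0.3,"z":0,"wx":0,"wy":0,"wz":0,"grip":-1},{"x":0,"y":0,"z":0,"wx":0,"wy":0,"wz":0,"grip":-1},{"x":0,"y":0,"z":0,"wx":0,"wy":0,"wz":0,"grip":-1},{"x":0,"y":0,"z":0,"wx":0,"wy":0,"wz":0,"grip":-1}]' 40
python3 -c "
from h import *
print(state()['tcp_rot'],state()['joint_pos'])"
```

```text
nose [[ 0.49995389 -0.18208359  0.0866    ]] dist 0.12378892652405021
t: 7.68
eef_pos: [0.5662, -0.1038, 0.0985]
tcp_rot: [[-0.492, -0.87, -0.014], [-0.871, 0.492, -0.003], [0.009, 0.011, -1.0]]
ft_force: [-0.2, 0.4, -3.0]
grip_width: 0.0092
grip_force: 40.0
[[-0.49202681 -0.87046728 -0.01401171]
 [-0.87053138  0.49210576 -0.00265352]
 [ 0.00920504  0.01089203 -0.99989831]] [ 19.26612573  17.60690925 -15.89995288 101.54633618   5.60144246
  62.38670867 151.92775396]
```

Joint 7 is at its limit, and the slide drew out about 10 mm in transit. I'll lay the rule inside the opening and regrasp it turned by 180°.

```bash
python3 -m inch '[{"x":0.06,"y":-0.08,"z":-0.15,"wx":0,"wy":0,"wz":0,"grip":-1},{"x":0.07,"y":-0.08,"z":-0.3,"wx":0,"wy":0,"wz":0,"grip":-1},{"x":0,"y":0,"z":-0.3,"wx":0,"wy":0,"wz":0,"grip":-1},{"x":0,"y":0,"z":-0.2,"wx":0,"wy":0,"wz":0,"grip":-1},{"x":0,"y":0,"z":0,"wx":0,"wy":0,"wz":0,"grip":-1},{"x":0,"y":0,"z":0,"wx":0,"wy":0,"wz":0,"grip":-1},{"x":0,"y":0,"z":0,"wx":0,"wy":0,"wz":0,"grip":-1}]' 40
python3 - <<'E'
from h import *
im,K,P=shot("scene","pics/s5.png");a=im[150:260,130:310]
im,K,P=shot("side","pics/d5.png");b=im[150:290,190:370]
f=lambda q,w:cv2.resize(q[:,:,::-1],None,fx=w,fy=w,interpolation=cv2.INTER_CUBIC)
A=f(a,2.2);B=f(b,2.2);h=max(len(A),len(B));A=cv2.copyMakeBorder(A,0,h-len(A),0,0,0);B=cv2.copyMakeBorder(B,0,h-len(B),0,0,0)
cv2.imwrite("pics/v5.png",np.hstack([A,B]))
s=state();print(s["tcp_rot"],s["joint_pos"][6],s["eef_pos"])
E
```

```text
t: 8.27
eef_pos: [0.5715, -0.1119, 0.0608]
tcp_rot: [[-0.493, -0.87, -0.013], [-0.87, 0.493, -0.003], [0.009, 0.01, -1.0]]
ft_force: [-0.5, 0.1, -3.3]
grip_width: 0.0094
grip_force: 40.0
[[-0.49328055 -0.86978058 -0.01249155]
 [-0.86982476  0.49335078 -0.00314525]
 [ 0.0088984   0.00931397 -0.99991703]] 151.538976242074 [ 0.57180839 -0.11200961  0.06133795]
```

View pics/v5.png

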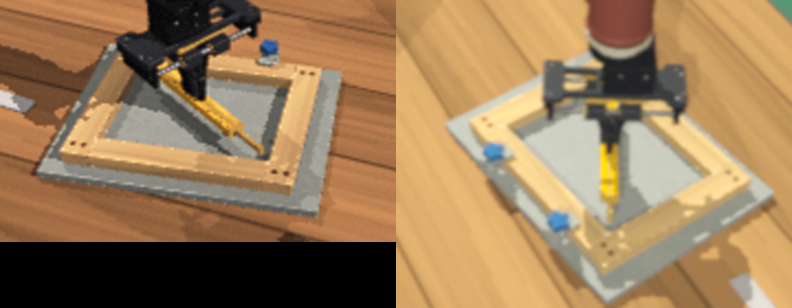

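Both noses are clear of the wood: the slide nose points at the far-left corner and the fixed nose sits near the near-right corner. I'll lower the rule, release it and turn the tool back by 180°.

```bash
python3 -m inch '[{"x":0,"y":0,"z":-0.2,"wx":0,"wy":0,"wz":0,"grip":-1},{"x":0,"y":0,"z":-0.2,"wx":0,"wy":0,"wz":0,"grip":-1},{"x":0,"y":0,"z":-0.13,"wx":0,"wy":0,"wz":0,"grip":-1},{"x":0,"y":0,"z":-0.06,"wx":0,"wy":0,"wz":0,"grip":-1},{"x":0,"y":0,"z":0,"wx":0,"wy":0,"wz":0,"grip":-1},{"x":0,"y":0,"z":0,"wx":0,"wy":0,"wz":0,"grip":-1},{"x":0,"y":0,"z":0,"wx":0,"wy":0,"wz":0,"grip":-1}]' 40
python3 -m inch '[{"x":0,"y":0,"z":0,"wx":0,"wy":0,"wz":0,"grip":-0.2},{"x":0,"y":0,"z":0,"wx":0,"wy":0,"wz":0,"grip":-0.2},{"x":0,"y":0,"z":0.3,"wx":0,"wy":0,"wz":0,"grip":-0.2},{"x":0,"y":0,"z":0.6,"wx":0,"wy":0,"wz":0,"grip":-0.2},{"x":0,"y":0,"z":0.7,"wx":0,"wy":0,"wz":-0.5,"grip":-0.2},{"x":0,"y":0,"z":0,"wx":0,"wy":0,"wz":-1,"grip":-0.2},{"x":0,"y":0,"z":0,"wx":0,"wy":0,"wz":-1,"grip":-0.2},{"x":0,"y":0,"z":0,"wx":0,"wy":0,"wz":-1,"grip":-0.2}]' 40
python3 -m inch '[{"x":0,"y":0,"z":0,"wx":0,"wy":0,"wz":-1,"grip":-0.2},{"x":0,"y":0,"z":0,"wx":0,"wy":0,"wz":-1,"grip":-0.2},{"x":0,"y":0,"z":0,"wx":0,"wy":0,"wz":-1,"grip":-0.2},{"x":0,"y":0,"z":0,"wx":0,"wy":0,"wz":-1,"grip":-0.2},{"x":0,"y":0,"z":0,"wx":0,"wy":0,"wz":-1,"grip":-0.2},{"x":0,"y":0,"z":0,"wx":0,"wy":0,"wz":-1,"grip":-0.2},{"x":0,"y":0,"z":0,"wx":0,"wy":0,"wz":-1,"grip":-0.2},{"x":0,"y":0,"z":0,"wx":0,"wy":0,"wz":-1,"grip":-0.2}]' 40
```

```text
t: 8.95
eef_pos: [0.5713, -0.1117, 0.037]
tcp_rot: [[-0.493, -0.87, -0.014], [-0.87, 0.493, -0.003], [0.009, 0.011, -1.0]]
ft_force: [-0.9, 0.9, -1.5]
grip_width: 0.0094
grip_force: 40.0
t: 9.62
eef_pos: [0.5721, -0.1124, 0.1031]
tcp_rot: [[-0.776, -0.631, -0.011], [-0.631, 0.776, 0.001], [0.008, 0.008, -1.0]]
ft_force: [0.5, -0.1, -0.5]
grip_width: 0.0345
grip_force: 0.0
t: 10.28
eef_pos: [0.5718, -0.1121, 0.1024]
tcp_rot: [[-0.988, 0.154, -0.006], [0.154, 0.988, 0.011], [0.008, 0.01, -1.0]]
ft_force: [0.4, -0.1, -0.3]
grip_width: 0.0352
grip_force: 0.0
```

```bash
python3 -m inch '[{"x":0,"y":0,"z":0,"wx":-0.1,"wy":-0.06,"wz":-1,"grip":-0.2},{"x":0,"y":0,"z":0,"wx":0,"wy":0,"wz":-1,"grip":-0.2},{"x":0,"y":0,"z":0,"wx":0,"wy":0,"wz":-1,"grip":-0.2},{"x":0,"y":0,"z":0,"wx":0,"wy":0,"wz":-1,"grip":-0.2},{"x":0,"y":0,"z":0,"wx":0,"wy":0,"wz":-1,"grip":-0.2},{"x":0,"y":0,"z":0,"wx":0,"wy":0,"wz":-1,"grip":-0.2},{"x":0,"y":0,"z":0,"wx":0,"wy":0,"wz":-1,"grip":-0.2},{"x":0,"y":0,"z":0,"wx":0,"wy":0,"wz":-1,"grip":-0.2}]' 40
python3 -m inch '[{"x":0,"y":0,"z":0,"wx":0,"wy":0,"wz":-1,"grip":-0.2},{"x":0,"y":0,"z":0,"wx":0,"wy":0,"wz":-1,"grip":-0.2},{"x":0,"y":0,"z":0,"wx":0,"wy":0,"wz":-1,"grip":-0.2},{"x":0,"y":0,"z":0,"wx":0,"wy":0,"wz":-1,"grip":-0.2},{"x":0,"y":0,"z":0,"wx":0,"wy":0,"wz":-1,"grip":-0.2},{"x":0,"y":0,"z":0,"wx":0,"wy":0,"wz":-1,"grip":-0.2},{"x":0,"y":0,"z":0,"wx":0,"wy":0,"wz":-1,"grip":-0.2},{"x":0,"y":0,"z":0,"wx":0,"wy":0,"wz":-1,"grip":-0.2}]' 40
python3 -m inch '[{"x":0,"y":0,"z":0,"wx":0,"wy":0,"wz":-0.8,"grip":-0.2},{"x":0,"y":0,"z":0,"wx":0,"wy":0,"wz":-0.6,"grip":-0.2},{"x":0,"y":0,"z":0,"wx":0,"wy":0,"wz":-0.4,"grip":-0.2},{"x":0,"y":0,"z":0,"wx":0,"wy":0,"wz":0,"grip":-0.2},{"x":0,"y":0,"z":0,"wx":0,"wy":0,"wz":0,"grip":-0.2}]' 40
python3 - <<'E'
from h import *
s=state();print(s["tcp_rot"],s["joint_pos"])
im,K,P=shot("wrist","pics/w6.png")
cv2.imwrite("pics/w6b.png",cv2.resize(im[:270,:,::-1],None,fx=1.56,fy=1.56,interpolation=cv2.INTER_CUBIC))
E
```

```text
t: 10.95
eef_pos: [0.5718, -0.1121, 0.1024]
tcp_rot: [[-0.547, 0.837, 0.002], [0.837, 0.547, 0.001], [0.0, 0.002, -1.0]]
ft_force: [0.1, 0.5, 0.4]
grip_width: 0.035
grip_force: 0.0
t: 11.62
eef_pos: [0.5718, -0.112, 0.1024]
tcp_rot: [[0.256, 0.967, 0.003], [0.967, -0.256, 0.001], [0.001, 0.002, -1.0]]
ft_force: [0.4, 0.3, 0.5]
grip_width: 0.0347
grip_force: 0.0
t: 12.03
eef_pos: [0.5717, -0.1119, 0.102]
tcp_rot: [[0.427, 0.904, 0.002], [0.904, -0.427, 0.0], [0.001, 0.002, -1.0]]
ft_force: [0.4, 0.0, 0.1]
grip_width: 0.0348
grip_force: 0.0
[[ 4.26800174e-01  9.04342610e-01  2.46057384e-03]
 [ 9.04344809e-01 -4.26802389e-01  4.32719160e-04]
 [ 1.44150517e-03  2.04052257e-03 -9.99996879e-01]] [  1.1441545   16.53511563   6.58466198 102.21539283  -2.18256272
  61.23356291 -16.75979984]
```

View pics/w6b.png

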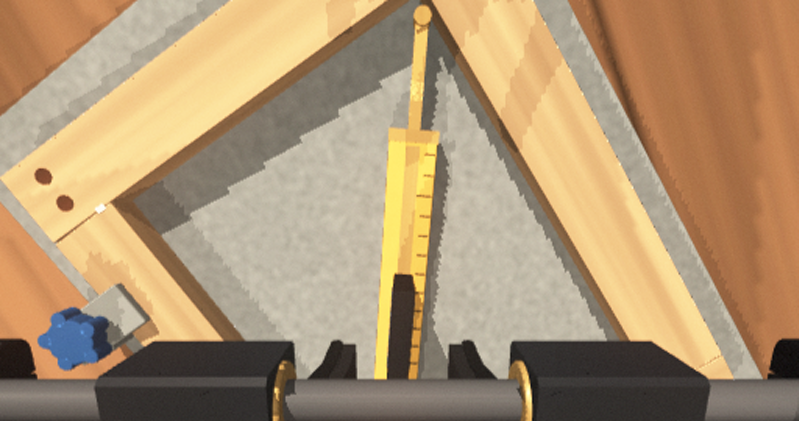

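The slide nose is at (422,15), about 10 px short of the far-left corner at roughly (430,0). The grip is at (402,275) and below, and the tool sits about 4° over in yaw.

Run:
```python
from h import *
np.set_printoptions(precision=4,suppress=True)
d=np.load("pics/w6.npz");K,P=d["K"],d["P"]
n=plane(K,P,np.array([422,15])/1.56,.026)[0]
e=plane(K,P,np.array([[389,130],[439,130]])/1.56,.028); b=e.mean(0)
pl=plane(K,P,np.array([[393,276],[413,276]])/1.56,.069).mean(0)
print("nose",n,"bar end",b,"plate far edge",pl)
for q in (b,pl): v=n-q;print(np.linalg.norm(v[:2]),np.degrees(np.arctan2(v[1],v[0])))
```

```text
nose [0.6436 0.0129 0.026 ] bar end [ 0.619  -0.0312  0.028 ] plate far edge [ 0.5866 -0.0867  0.069 ]
0.050473705575318786 60.834094278099734
0.114643060482401 60.23671742908949
```

```bash
python3 -m inch '[{"x":0,"y":0,"z":-0.3,"wx":0,"wy":0,"wz":-0.4,"grip":-0.2},{"x":0,"y":0,"z":-0.4,"wx":0,"wy":0,"wz":-0.28,"grip":-0.2},{"x":0,"y":0,"z":-0.4,"wx":0,"wy":0,"wz":0,"grip":-0.2},{"x":0,"y":0,"z":-0.35,"wx":0,"wy":0,"wz":0,"grip":-0.2},{"x":0,"y":0,"z":-0.18,"wx":0,"wy":0,"wz":0,"grip":-0.2},{"x":0,"y":0,"z":0,"wx":0,"wy":0,"wz":0,"grip":-0.2},{"x":0,"y":0,"z":0,"wx":0,"wy":0,"wz":0,"grip":-1},{"x":0,"y":0,"z":0,"wx":0,"wy":0,"wz":0,"grip":-1}]' 40
python3 -m inch '[{"x":0,"y":0,"z":0,"wx":0,"wy":0,"wz":0,"grip":-1},{"x":0,"y":0,"z":0,"wx":0,"wy":0,"wz":0,"grip":-1},{"x":0,"y":0,"z":0,"wx":0,"wy":0,"wz":0,"grip":-1},{"x":0,"y":0,"z":0,"wx":0,"wy":0,"wz":0,"grip":-1},{"x":0,"y":0,"z":0.06,"wx":0,"wy":0,"wz":0.1,"grip":-1},{"x":0,"y":0,"z":0,"wx":0,"wy":0,"wz":0,"grip":-1},{"x":0,"y":0,"z":0,"wx":0,"wy":0,"wz":0,"grip":-1}]' 40
```

```text
t: 12.75
eef_pos: [0.572, -0.1121, 0.037]
tcp_rot: [[0.491, 0.871, 0.003], [0.871, -0.491, 0.0], [0.002, 0.002, -1.0]]
ft_force: [0.8, 0.0, 0.6]
grip_width: 0.0277
grip_force: 0.0
t: 13.33
eef_pos: [0.5711, -0.112, 0.0382]
tcp_rot: [[0.482, 0.876, 0.001], [0.876, -0.482, 0.0], [0.001, 0.001, -1.0]]
ft_force: [0.2, 0.2, -4.3]
grip_width: 0.0095
grip_force: 39.9
```

```bash
python3 -m inch '[{"x":-0.018,"y":-0.033,"z":0,"wx":0,"wy":0,"wz":0,"grip":-1},{"x":-0.018,"y":-0.033,"z":0,"wx":0,"wy":0,"wz":0,"grip":-1},{"x":-0.018,"y":-0.033,"z":0,"wx":0,"wy":0,"wz":0,"grip":-1},{"x":-0.018,"y":-0.033,"z":0,"wx":0,"wy":0,"wz":0,"grip":-1},{"x":0,"y":0,"z":0,"wx":0,"wy":0,"wz":0,"grip":-1}]' 40
python3 -m inch '[{"x":-0.018,"y":-0.033,"z":0,"wx":0,"wy":0,"wz":0,"grip":-1},{"x":-0.018,"y":-0.033,"z":0,"wx":0,"wy":0,"wz":0,"grip":-1},{"x":-0.018,"y":-0.033,"z":0,"wx":0,"wy":0,"wz":0,"grip":-1},{"x":-0.018,"y":-0.033,"z":0,"wx":0,"wy":0,"wz":0,"grip":-1},{"x":0,"y":0,"z":0,"wx":0,"wy":0,"wz":0,"grip":-1}]' 40
python3 -m inch '[{"x":-0.018,"y":-0.033,"z":0,"wx":0,"wy":0,"wz":0,"grip":-1},{"x":-0.018,"y":-0.033,"z":0,"wx":0,"wy":0,"wz":0,"grip":-1},{"x":0,"y":0,"z":0,"wx":0,"wy":0,"wz":0,"grip":-1},{"x":0,"y":0,"z":0,"wx":0,"wy":0,"wz":0,"grip":-1}]' 40
```

```text
t: 13.75
eef_pos: [0.5682, -0.1178, 0.0383]
tcp_rot: [[0.483, 0.876, 0.001], [0.876, -0.483, 0.0], [0.001, 0.001, -1.0]]
ft_force: [-0.2, 0.4, -2.8]
grip_width: 0.0095
grip_force: 39.9
t: 14.17
eef_pos: [0.5654, -0.1228, 0.0384]
tcp_rot: [[0.483, 0.876, 0.002], [0.876, -0.483, 0.0], [0.001, 0.001, -1.0]]
ft_force: [1.4, 0.2, -2.9]
grip_width: 0.0094
grip_force: 39.9
t: 14.5
eef_pos: [0.564, -0.1254, 0.0383]
tcp_rot: [[0.483, 0.876, 0.001], [0.876, -0.483, 0.0], [0.001, 0.001, -1.0]]
ft_force: [0.1, -0.1, -2.9]
grip_width: 0.0094
grip_force: 39.9
```

```bash
python3 -m inch '[{"x":-0.012,"y":-0.022,"z":0,"wx":0,"wy":0,"wz":0,"grip":-1},{"x":-0.012,"y":-0.022,"z":0,"wx":0,"wy":0,"wz":0,"grip":-1},{"x":0,"y":0,"z":0,"wx":0,"wy":0,"wz":0,"grip":-1},{"x":0,"y":0,"z":0,"wx":0,"wy":0,"wz":0,"grip":-1}]' 40
python3 -m inch '[{"x":-0.012,"y":-0.022,"z":0,"wx":0,"wy":0,"wz":0,"grip":-1},{"x":-0.012,"y":-0.022,"z":0,"wx":0,"wy":0,"wz":0,"grip":-1},{"x":0,"y":0,"z":0,"wx":0,"wy":0,"wz":0,"grip":-1},{"x":0,"y":0,"z":0,"wx":0,"wy":0,"wz":0,"grip":-1}]' 40
python3 - <<'E'
from h import *
im,K,P=shot("wrist","pics/w7.png")
im2,K,P=shot("side","pics/d7.png")
A=cv2.resize(im[:270,150:400,::-1],None,fx=2,fy=2,interpolation=cv2.INTER_CUBIC); B=cv2.resize(im2[170:290,220:330,::-1],None,fx=2.7,fy=2.7,interpolation=cv2.INTER_CUBIC)
B=cv2.copyMakeBorder(B,0,max(0,len(A)-len(B)),0,0,0)[:len(A)]
cv2.imwrite("pics/v7.png",np.hstack([A,B]))
E
```

```text
t: 14.83
eef_pos: [0.5631, -0.1271, 0.0384]
tcp_rot: [[0.482, 0.876, 0.001], [0.876, -0.482, 0.0], [0.001, 0.001, -1.0]]
ft_force: [-0.2, 0.1, -3.0]
grip_width: 0.0095
grip_force: 39.9
t: 15.17
eef_pos: [0.5622, -0.1288, 0.0384]
tcp_rot: [[0.483, 0.876, 0.002], [0.876, -0.483, 0.0], [0.001, 0.001, -1.0]]
ft_force: [-0.1, 0.5, -3.1]
grip_width: 0.0099
grip_force: 39.9
```

View pics/v7.png

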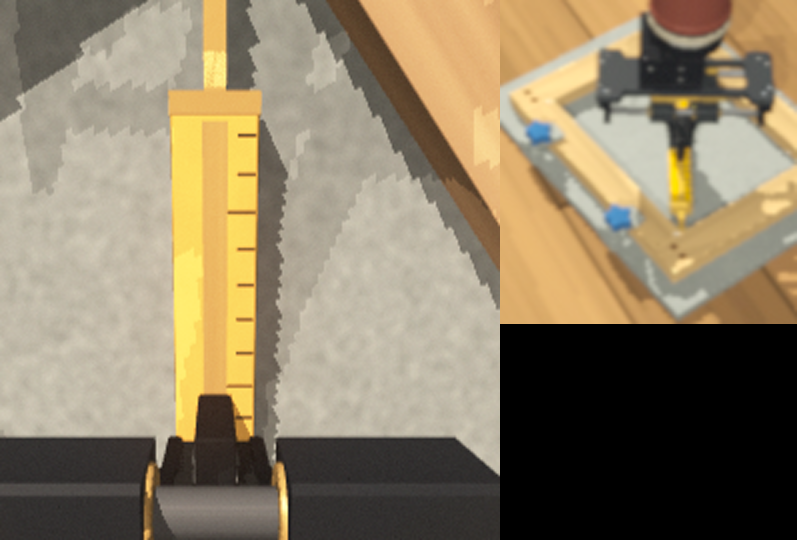

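The bar's slide-side end is at about (215,90) in the crop, and the fixed nose is hidden under the gripper. Measuring the bar end against the TCP gives the current draw.

```bash
python3 - <<'E'
from h import *
d=np.load("pics/w7.npz");e=plane(d["K"],d["P"],[[257.5,45],[257.5,56]],.029)
t=np.array([.5622,-.1288]);print(e,(e[:,:2]-t)@[.482,.876])
d=np.load("pics/w6.npz");e=plane(d["K"],d["P"],[[265.4,83]],.028);print((e[:,:2]-[.572,-.1121])@[.491,.871])
E
python3 -m inch '[{"x":-0.012,"y":-0.022,"z":0,"wx":0,"wy":0,"wz":0,"grip":-1},{"x":-0.012,"y":-0.022,"z":0,"wx":0,"wy":0,"wz":0,"grip":-1},{"x":0,"y":0,"z":0,"wx":0,"wy":0,"wz":0,"grip":-1},{"x":0,"y":0,"z":0,"wx":0,"wy":0,"wz":0,"grip":-1}]' 40
python3 -m inch '[{"x":-0.012,"y":-0.022,"z":0,"wx":0,"wy":0,"wz":0,"grip":-1},{"x":-0.012,"y":-0.022,"z":0,"wx":0,"wy":0,"wz":0,"grip":-1},{"x":0,"y":0,"z":0,"wx":0,"wy":0,"wz":0,"grip":-1},{"x":0,"y":0,"z":0,"wx":0,"wy":0,"wz":0,"grip":-1}]' 40
```

```text
[[ 0.61517726 -0.03690296  0.029     ]
 [ 0.61256036 -0.04164987  0.029     ]] [0.10603685 0.10061721]
[0.09375097]
t: 15.6
eef_pos: [0.5612, -0.1306, 0.0384]
tcp_rot: [[0.483, 0.876, 0.002], [0.876, -0.483, 0.0], [0.001, 0.001, -1.0]]
ft_force: [-0.2, -0.5, -2.4]
grip_width: 0.0098
grip_force: 39.9
t: 15.93
eef_pos: [0.5607, -0.1317, 0.0385]
tcp_rot: [[0.482, 0.876, 0.002], [0.876, -0.482, 0.001], [0.002, 0.001, -1.0]]
ft_force: [1.1, 4.3, -2.7]
grip_width: 0.0098
grip_force: 39.9
```

The slide is now closed against its stop and the fixed nose seated, with 4.4 N felt on both faces. Next I press down.

```bash
python3 -m inch '[{"x":0,"y":0,"z":-0.03,"wx":0,"wy":0,"wz":0,"grip":-1},{"x":0,"y":0,"z":-0.02,"wx":0,"wy":0,"wz":0,"grip":-1},{"x":0,"y":0,"z":0,"wx":0,"wy":0,"wz":0,"grip":-1},{"x":0,"y":0,"z":0,"wx":0,"wy":0,"wz":0,"grip":-1}]' 40
python3 -m inch '[{"x":0,"y":0,"z":-0.02,"wx":0,"wy":0,"wz":0,"grip":-1},{"x":0,"y":0,"z":0,"wx":0,"wy":0,"wz":0,"grip":-1},{"x":0,"y":0,"z":0,"wx":0,"wy":0,"wz":0,"grip":-1}]' 40
```

```text
t: 16.27
eef_pos: [0.5608, -0.1318, 0.0366]
tcp_rot: [[0.482, 0.876, 0.002], [0.876, -0.482, 0.001], [0.002, 0.002, -1.0]]
ft_force: [1.8, 4.4, 0.0]
grip_width: 0.0097
grip_force: 39.9
t: 16.52
eef_pos: [0.5608, -0.1318, 0.0365]
tcp_rot: [[0.482, 0.876, 0.002], [0.876, -0.482, 0.001], [0.002, 0.002, -1.0]]
ft_force: [-0.4, 5.4, 7.0]
grip_width: 0.0098
grip_force: 39.9
```

```bash
python3 -m inch '[{"x":0,"y":0,"z":-0.012,"wx":0,"wy":0,"wz":0,"grip":-1},{"x":0,"y":0,"z":0,"wx":0,"wy":0,"wz":0,"grip":-1},{"x":0.012,"y":0.022,"z":0,"wx":0,"wy":0,"wz":0,"grip":-1},{"x":0.024,"y":0.044,"z":0,"wx":0,"wy":0,"wz":0,"grip":-1},{"x":0.024,"y":0.044,"z":0,"wx":0,"wy":0,"wz":0,"grip":-1},{"x":0.024,"y":0.044,"z":0,"wx":0,"wy":0,"wz":0,"grip":-1},{"x":0.024,"y":0.044,"z":0,"wx":0,"wy":0,"wz":0,"grip":-1},{"x":0,"y":0,"z":0,"wx":0,"wy":0,"wz":0,"grip":-1}]' 40
python3 -m inch '[{"x":0.024,"y":0.044,"z":0,"wx":0,"wy":0,"wz":0,"grip":-1},{"x":0.024,"y":0.044,"z":0,"wx":0,"wy":0,"wz":0,"grip":-1},{"x":0.024,"y":0.044,"z":0,"wx":0,"wy":0,"wz":0,"grip":-1},{"x":0.024,"y":0.044,"z":0,"wx":0,"wy":0,"wz":0,"grip":-1},{"x":0.012,"y":0.022,"z":0,"wx":0,"wy":0,"wz":0,"grip":-1},{"x":0.012,"y":0.022,"z":0,"wx":0,"wy":0,"wz":0,"grip":-1},{"x":0,"y":0,"z":0,"wx":0,"wy":0,"wz":0,"grip":-1}]' 40
```

```text
t: 17.18
eef_pos: [0.5647, -0.1248, 0.0364]
tcp_rot: [[0.483, 0.876, 0.002], [0.876, -0.483, -0.0], [0.001, 0.002, -1.0]]
ft_force: [-4.5, 3.1, 13.1]
grip_width: 0.0096
grip_force: 39.9
t: 17.77
eef_pos: [0.5694, -0.1162, 0.0364]
tcp_rot: [[0.483, 0.876, 0.002], [0.876, -0.483, -0.0], [0.001, 0.002, -1.0]]
ft_force: [-5.1, 3.0, 13.1]
grip_width: 0.01
grip_force: 39.9
```

```bash
python3 -m inch '[{"x":-0.01,"y":0.006,"z":0,"wx":0,"wy":0,"wz":0,"grip":-1},{"x":0.018,"y":0.033,"z":0,"wx":0,"wy":0,"wz":0,"grip":-1},{"x":0.018,"y":0.033,"z":0,"wx":0,"wy":0,"wz":0,"grip":-1},{"x":0.018,"y":0.033,"z":0,"wx":0,"wy":0,"wz":0,"grip":-1},{"x":0.012,"y":0.022,"z":0,"wx":0,"wy":0,"wz":0,"grip":-1},{"x":0,"y":0,"z":0,"wx":0,"wy":0,"wz":0,"grip":-1}]' 40
python3 -m inch '[{"x":0.012,"y":0.022,"z":0,"wx":0,"wy":0,"wz":0,"grip":-1},{"x":0.012,"y":0.022,"z":0,"wx":0,"wy":0,"wz":0,"grip":-1},{"x":0,"y":0,"z":0,"wx":0,"wy":0,"wz":0,"grip":-1},{"x":0,"y":0,"z":0,"wx":0,"wy":0,"wz":0,"grip":-1}]' 40
python3 - <<'E'
from h import *
im,K,P=shot("wrist","pics/w8.png")
cv2.imwrite("pics/w8b.png",cv2.resize(im[:150,150:400,::-1],None,fx=3,fy=3,interpolation=cv2.INTER_CUBIC))
E
```

```text
t: 18.27
eef_pos: [0.572, -0.1114, 0.0364]
tcp_rot: [[0.483, 0.876, 0.003], [0.876, -0.483, -0.001], [0.001, 0.003, -1.0]]
ft_force: [-2.3, 0.8, 10.4]
grip_width: 0.0095
grip_force: 39.9
t: 18.6
eef_pos: [0.573, -0.1097, 0.0364]
tcp_rot: [[0.483, 0.876, 0.003], [0.876, -0.483, -0.001], [0.001, 0.003, -1.0]]
ft_force: [-3.7, 1.7, 11.2]
grip_width: 0.0094
grip_force: 39.9
```

View pics/w8b.png

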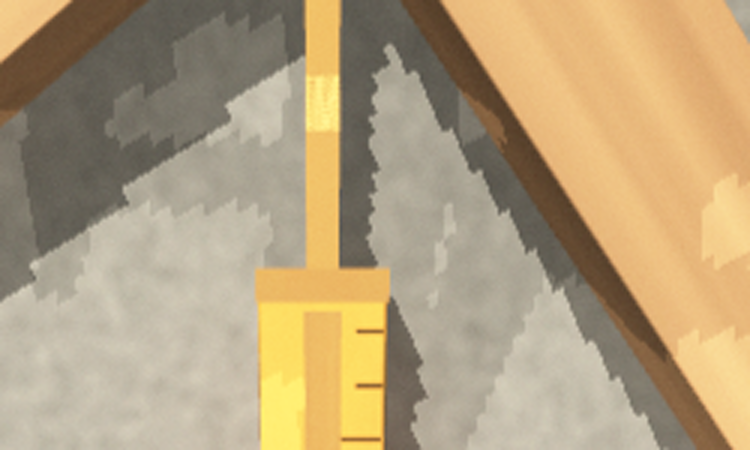

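The stem is centred at column 323 and the nose is above the frame of view. The far rail's edge runs (0,105)–(150,0) and the left stile's edge (740,450)–(435,0), so they meet near (343,-135). I'll compute the seat from these edges.

Run:
```python
from h import *
np.set_printoptions(precision=4,suppress=True)
d=np.load("pics/w8.npz");K,P=d["K"],d["P"]
px=lambda p:np.array(p)/3+[150,0]
a=plane(K,P,[px([0,60]),px([65,0])],.032)[:,:2]; a2=plane(K,P,[px([0,122]),px([150,0])],.012)[:,:2]
b=plane(K,P,[px([740,450]),px([440,0])],.032)[:,:2]
st=plane(K,P,[px([323,10]),px([323,260])],.022)[:,:2]
print("top rail line",a,"bottom",a2,"stile",b,"stem",st,np.degrees(np.arctan2(*(st[0]-st[1])[::-1])))
def off(l,c):
    t=(l[1]-l[0])/np.linalg.norm(l[1]-l[0]);n=np.array([-t[1],t[0]]);n=n if n@(c-l[0])>0 else -n;return l[0]+.004*n,t
c=np.array([.573,-.1097])
for rail in(a,a2):
    A=off(rail,c);B=off(b,c);s=np.linalg.solve(np.c_[A[1],-B[1]],B[0]-A[0]);q=A[0]+s[0]*A[1]
    u=np.array([.483,.876]);n=np.array([-.876,.483]);v=q-st[1];print("seat",q,"lateral from stem",v@n,"along from tcp",(q-c)@u, "rail dir",np.degrees(np.arctan2(*A[1][::-1])),"stile dir",np.degrees(np.arctan2(*B[1][::-1])))
```

```text
top rail line [[0.5833 0.0178]
 [0.5978 0.0201]] bottom [[0.5743 0.017 ]
 [0.6105 0.0207]] stile [[ 0.6683 -0.1044]
 [ 0.6527 -0.0102]] stem [[ 0.6364  0.0008]
 [ 0.6162 -0.0359]] 61.10861428439527
seat [0.6431 0.023 ] lateral from stem 0.004807727112028836 along from tcp 0.15008747572360823 rail dir 8.71635687819314 stile dir 99.3925095527261
seat [0.6436 0.0201] lateral from stem 0.003025060221877118 along from tcp 0.14782727134671642 rail dir 5.898566124017988 stile dir 99.3925095527261
```

```bash
python3 -m inch '[{"x":0,"y":0,"z":0.025,"wx":0,"wy":0,"wz":0,"grip":-1},{"x":-0.015,"y":0.009,"z":0,"wx":0,"wy":0,"wz":0.06,"grip":-1},{"x":-0.015,"y":0.008,"z":0,"wx":0,"wy":0,"wz":0.06,"grip":-1},{"x":0,"y":0,"z":-0.025,"wx":0,"wy":0,"wz":0,"grip":-1},{"x":0.012,"y":0.022,"z":0,"wx":0,"wy":0,"wz":0,"grip":-1},{"x":0.012,"y":0.022,"z":0,"wx":0,"wy":0,"wz":0,"grip":-1},{"x":0,"y":0,"z":0,"wx":0,"wy":0,"wz":0,"grip":-1},{"x":0,"y":0,"z":0,"wx":0,"wy":0,"wz":0,"grip":-1}]' 40
python3 -m inch '[{"x":0.01,"y":0.018,"z":0,"wx":0,"wy":0,"wz":0,"grip":-1},{"x":0.01,"y":0.018,"z":0,"wx":0,"wy":0,"wz":0,"grip":-1},{"x":0,"y":0,"z":0,"wx":0,"wy":0,"wz":0,"grip":-1},{"x":0,"y":0,"z":0,"wx":0,"wy":0,"wz":0,"grip":-1}]' 40
```

```text
t: 19.32
eef_pos: [0.5734, -0.1067, 0.0364]
tcp_rot: [[0.472, 0.882, 0.004], [0.882, -0.472, -0.0], [0.002, 0.003, -1.0]]
ft_force: [-1.6, 0.1, 10.2]
grip_width: 0.0094
grip_force: 40.0
t: 19.65
eef_pos: [0.574, -0.1057, 0.0364]
tcp_rot: [[0.472, 0.882, 0.003], [0.882, -0.472, -0.0], [0.001, 0.003, -1.0]]
ft_force: [-1.5, -0.7, 11.6]
grip_width: 0.0099
grip_force: 40.0
```

```bash
python3 -m inch '[{"x":0.007,"y":0.013,"z":0,"wx":0,"wy":0,"wz":0,"grip":-1},{"x":0.007,"y":0.013,"z":0,"wx":0,"wy":0,"wz":0,"grip":-1},{"x":0,"y":0,"z":0,"wx":0,"wy":0,"wz":0,"grip":-1},{"x":0,"y":0,"z":0,"wx":0,"wy":0,"wz":0,"grip":-1}]' 40
python3 -m inch '[{"x":0.007,"y":0.013,"z":0,"wx":0,"wy":0,"wz":0,"grip":-1},{"x":0,"y":0,"z":0,"wx":0,"wy":0,"wz":0,"grip":-1},{"x":0,"y":0,"z":0,"wx":0,"wy":0,"wz":0,"grip":-1}]' 40
```

```text
t: 19.98
eef_pos: [0.5741, -0.1055, 0.0364]
tcp_rot: [[0.472, 0.881, 0.003], [0.881, -0.472, -0.001], [0.0, 0.003, -1.0]]
ft_force: [-2.9, -2.9, 12.3]
grip_width: 0.0098
grip_force: 39.9
t: 20.23
eef_pos: [0.5741, -0.1054, 0.0364]
tcp_rot: [[0.473, 0.881, 0.002], [0.881, -0.473, -0.002], [-0.0, 0.003, -1.0]]
ft_force: [-4.3, -4.6, 13.4]
grip_width: 0.0098
grip_force: 39.9
```

Contact at a draw of about 29.4 mm, mostly against the far rail. I'll ease sideways towards the left stile to feel both faces.

```bash
python3 -m inch '[{"x":-0.01,"y":-0.002,"z":0,"wx":0,"wy":0,"wz":0.025,"grip":-1},{"x":-0.01,"y":0.005,"z":0,"wx":0,"wy":0,"wz":0.025,"grip":-1},{"x":0,"y":0,"z":0,"wx":0,"wy":0,"wz":0,"grip":-1},{"x":0,"y":0,"z":0,"wx":0,"wy":0,"wz":0,"grip":-1}]' 40
python3 -c "
from h import *
s=state();print(s['eef_pos'],s['ft_force'],s['torque'])"
python3 -m inch '[{"x":0.003,"y":0.006,"z":0,"wx":0,"wy":0,"wz":0,"grip":-1},{"x":0,"y":0,"z":0,"wx":0,"wy":0,"wz":0,"grip":-1},{"x":0,"y":0,"z":0,"wx":0,"wy":0,"wz":0,"grip":-1}]' 40
```

```text
t: 20.57
eef_pos: [0.574, -0.1053, 0.0364]
tcp_rot: [[0.468, 0.884, 0.004], [0.884, -0.468, -0.002], [0.0, 0.004, -1.0]]
ft_force: [-0.2, -4.6, 10.4]
grip_width: 0.0096
grip_force: 40.0
[ 0.57404568 -0.1053164   0.03641201] [-0.15290134 -4.62613182 10.37536045] [-1.10090515  0.13376104 -0.23661299]
t: 20.82
eef_pos: [0.5741, -0.1053, 0.0364]
tcp_rot: [[0.468, 0.883, 0.004], [0.883, -0.468, -0.002], [0.0, 0.004, -1.0]]
ft_force: [-1.4, -5.1, 10.9]
grip_width: 0.0097
grip_force: 40.0
```

Both faces of the far-left corner are felt (about 2.2 N along x and 4.8 N along y), and the reading is 255 + 29.65 ≈ 284.7 mm. Now I back the slide off, lift, and turn to the other diagonal.

```bash
python3 -m inch '[{"x":0,"y":0,"z":0,"wx":0,"wy":0,"wz":0,"grip":-1},{"x":-0.0235,"y":-0.044,"z":0,"wx":0,"wy":0,"wz":0,"grip":-1},{"x":-0.0235,"y":-0.044,"z":0,"wx":0,"wy":0,"wz":0,"grip":-1},{"x":-0.0235,"y":-0.044,"z":0,"wx":0,"wy":0,"wz":0,"grip":-1},{"x":-0.0235,"y":-0.044,"z":0,"wx":0,"wy":0,"wz":0,"grip":-1},{"x":-0.0235,"y":-0.044,"z":0,"wx":0,"wy":0,"wz":0,"grip":-1},{"x":0,"y":0,"z":0,"wx":0,"wy":0,"wz":0,"grip":-1}]' 40
python3 -m inch '[{"x":0.018,"y":0.033,"z":0.2,"wx":0,"wy":0,"wz":0,"grip":-1},{"x":0.03,"y":0.06,"z":0.3,"wx":0,"wy":0,"wz":0,"grip":-1},{"x":0,"y":0.05,"z":0.5,"wx":0,"wy":0,"wz":0,"grip":-1},{"x":0,"y":0.05,"z":0.4,"wx":0,"wy":0,"wz":-0.5,"grip":-1},{"x":0,"y":0.05,"z":0.2,"wx":0,"wy":0,"wz":-1,"grip":-1},{"x":0,"y":0.04,"z":0,"wx":0,"wy":0,"wz":-1,"grip":-1},{"x":0,"y":0.04,"z":0,"wx":0,"wy":0,"wz":-1,"grip":-1},{"x":0,"y":0,"z":0,"wx":0,"wy":0,"wz":-1,"grip":-1}]' 40
python3 -m inch '[{"x":0,"y":0,"z":0,"wx":0,"wy":0,"wz":-1,"grip":-1},{"x":0,"y":0,"z":0,"wx":0,"wy":0,"wz":-1,"grip":-1},{"x":0,"y":0,"z":0,"wx":0,"wy":0,"wz":-1,"grip":-1},{"x":0,"y":0,"z":0,"wx":0,"wy":0,"wz":-1,"grip":-1},{"x":0,"y":0,"z":0,"wx":0,"wy":0,"wz":-1,"grip":-1},{"x":0,"y":0,"z":0,"wx":0,"wy":0,"wz":-1,"grip":-1},{"x":0,"y":0,"z":0,"wx":0,"wy":0,"wz":-1,"grip":-1},{"x":0,"y":0,"z":0,"wx":0,"wy":0,"wz":-1,"grip":-1}]' 40
python3 -m inch '[{"x":0,"y":0,"z":0,"wx":0,"wy":0,"wz":-1,"grip":-1},{"x":0,"y":0,"z":0,"wx":0,"wy":0,"wz":-1,"grip":-1},{"x":0,"y":0,"z":0,"wx":0,"wy":0,"wz":-1,"grip":-1},{"x":0,"y":0,"z":0,"wx":0,"wy":0,"wz":-1,"grip":-1},{"x":0,"y":0,"z":0,"wx":0,"wy":0,"wz":-0.8,"grip":-1},{"x":0,"y":0,"z":0,"wx":0,"wy":0,"wz":-0.4,"grip":-1},{"x":0,"y":0,"z":0,"wx":0,"wy":0,"wz":0,"grip":-1},{"x":0,"y":0,"z":0,"wx":0,"wy":0,"wz":0,"grip":-1}]' 40
python3 -c "
from h import *
s=state();print(s['joint_pos'],s['tcp_rot'])"
```

```text
t: 21.4
eef_pos: [0.57, -0.1128, 0.0365]
tcp_rot: [[0.468, 0.884, 0.005], [0.884, -0.468, -0.001], [0.002, 0.004, -1.0]]
ft_force: [1.3, -1.5, 8.2]
grip_width: 0.0095
grip_force: 40.0
t: 22.07
eef_pos: [0.5701, -0.0979, 0.0996]
tcp_rot: [[0.82, 0.573, 0.001], [0.573, -0.82, -0.0], [0.001, 0.0, -1.0]]
ft_force: [0.1, 0.2, -3.3]
grip_width: 0.0096
grip_force: 39.9
t: 22.73
eef_pos: [0.57, -0.0983, 0.0993]
tcp_rot: [[0.974, -0.226, -0.001], [-0.226, -0.974, -0.001], [-0.0, 0.001, -1.0]]
ft_force: [-0.3, 0.1, -3.6]
grip_width: 0.0095
grip_force: 39.9
t: 23.4
eef_pos: [0.5703, -0.0983, 0.0992]
tcp_rot: [[0.721, -0.693, -0.001], [-0.693, -0.721, -0.001], [0.0, 0.002, -1.0]]
ft_force: [-0.6, -0.5, -4.3]
grip_width: 0.0097
grip_force: 39.9
[ -13.41242883   17.02464242   22.17486545  103.42447921   -7.15974052
   60.97327972 -122.51713053] [[ 7.20688707e-01 -6.93258281e-01 -8.62271888e-04]
 [-6.93258719e-01 -7.20687383e-01 -1.42997739e-03]
 [ 3.69915198e-04  1.62834606e-03 -9.99998606e-01]]
```

```bash
cat > be.py <<'E'
from h import *
def barend(im,K,P,t,u,zoff=0):
    sat=cv2.cvtColor(im,cv2.COLOR_RGB2HSV)[:,:,1]
    m=((sat[:,243:249].mean(1)>110)&(sat[:,266:272].mean(1)>110))
    v=170
    while v>0 and m[v-1]: v-=1
    e=plane(K,P,[257.5,v],.029+zoff)[0]; return v,(e[:2]-t)@u
if __name__=="__main__":
    d=np.load("pics/w7.npz");print("w7",barend(d["im"],d["K"],d["P"],np.array([.5622,-.1288]),np.array([.482,.876])))
    d=np.load("pics/w8.npz");print("w8",barend(d["im"],d["K"],d["P"],np.array([.573,-.1097]),np.array([.483,.876])))
    im,K,P=shot("wrist","pics/w9.png");s=state();print("now",barend(im,K,P,s["eef_pos"][:2],s["tcp_rot"][:2,0],s["eef_pos"][2]-.0366))
E
python3 be.py
```

```text
w7 (45, np.float64(0.10603684923599863))
w8 (90, np.float64(0.0831467404615882))
now (82, np.float64(0.08802321315468206))
```

```bash
python3 -m inch '[{"x":-0.02,"y":-0.01,"z":-0.15,"wx":0,"wy":0,"wz":-0.23,"grip":-1},{"x":0,"y":0,"z":-0.35,"wx":0,"wy":0,"wz":0,"grip":-1},{"x":0,"y":0,"z":-0.35,"wx":0,"wy":0,"wz":0,"grip":-1},{"x":0,"y":0,"z":-0.25,"wx":0,"wy":0,"wz":0,"grip":-1},{"x":0,"y":0,"z":-0.2,"wx":0,"wy":0,"wz":0,"grip":-1},{"x":0,"y":0,"z":-0.15,"wx":0,"wy":0,"wz":0,"grip":-1},{"x":0,"y":0,"z":-0.06,"wx":0,"wy":0,"wz":0,"grip":-1},{"x":0,"y":0,"z":0,"wx":0,"wy":0,"wz":0,"grip":-1}]' 40
python3 -m inch '[{"x":0,"y":0,"z":0,"wx":0,"wy":0,"wz":0,"grip":-1},{"x":0,"y":0,"z":0,"wx":0,"wy":0,"wz":0,"grip":-1}]' 40
```

```text
t: 24.12
eef_pos: [0.5696, -0.0992, 0.0382]
tcp_rot: [[0.702, -0.712, -0.001], [-0.712, -0.702, -0.002], [0.001, 0.002, -1.0]]
ft_force: [-0.5, 0.7, -3.2]
grip_width: 0.0098
grip_force: 39.9
t: 24.28
eef_pos: [0.5703, -0.0992, 0.0393]
tcp_rot: [[0.702, -0.712, 0.001], [-0.712, -0.702, -0.002], [0.002, 0.001, -1.0]]
ft_force: [0.5, -0.1, -3.3]
grip_width: 0.0099
grip_force: 39.9
```

```bash
python3 -m inch '[{"x":-0.026,"y":0.027,"z":0,"wx":0,"wy":0,"wz":0,"grip":-1},{"x":-0.026,"y":0.027,"z":0,"wx":0,"wy":0,"wz":0,"grip":-1},{"x":-0.026,"y":0.027,"z":0,"wx":0,"wy":0,"wz":0,"grip":-1},{"x":-0.026,"y":0.027,"z":0,"wx":0,"wy":0,"wz":0,"grip":-1},{"x":-0.026,"y":0.027,"z":0,"wx":0,"wy":0,"wz":0,"grip":-1},{"x":-0.026,"y":0.027,"z":0,"wx":0,"wy":0,"wz":0,"grip":-1},{"x":-0.026,"y":0.027,"z":0,"wx":0,"wy":0,"wz":0,"grip":-1},{"x":0,"y":0,"z":0,"wx":0,"wy":0,"wz":0,"grip":-1}]' 40
python3 -m inch '[{"x":-0.026,"y":0.027,"z":0,"wx":0,"wy":0,"wz":0,"grip":-1},{"x":-0.026,"y":0.027,"z":0,"wx":0,"wy":0,"wz":0,"grip":-1},{"x":-0.026,"y":0.027,"z":0,"wx":0,"wy":0,"wz":0,"grip":-1},{"x":-0.026,"y":0.027,"z":0,"wx":0,"wy":0,"wz":0,"grip":-1},{"x":-0.026,"y":0.027,"z":0,"wx":0,"wy":0,"wz":0,"grip":-1},{"x":0,"y":0,"z":0,"wx":0,"wy":0,"wz":0,"grip":-1}]' 40
python3 -m inch '[{"x":-0.026,"y":0.027,"z":0,"wx":0,"wy":0,"wz":0,"grip":-1},{"x":-0.026,"y":0.027,"z":0,"wx":0,"wy":0,"wz":0,"grip":-1},{"x":-0.026,"y":0.027,"z":0,"wx":0,"wy":0,"wz":0,"grip":-1},{"x":0,"y":0,"z":0,"wx":0,"wy":0,"wz":0,"grip":-1},{"x":0,"y":0,"z":0,"wx":0,"wy":0,"wz":0,"grip":-1}]' 40
```

```text
t: 24.95
eef_pos: [0.5623, -0.0914, 0.0387]
tcp_rot: [[0.702, -0.712, -0.0], [-0.712, -0.702, -0.001], [0.001, 0.001, -1.0]]
ft_force: [-0.7, -0.2, -2.3]
grip_width: 0.0095
grip_force: 39.9
t: 25.45
eef_pos: [0.557, -0.0858, 0.0386]
tcp_rot: [[0.702, -0.712, -0.0], [-0.712, -0.702, -0.001], [0.001, 0.001, -1.0]]
ft_force: [-0.5, -1.0, -2.1]
grip_width: 0.0096
grip_force: 39.9
t: 25.87
eef_pos: [0.554, -0.0827, 0.0386]
tcp_rot: [[0.702, -0.712, -0.0], [-0.712, -0.702, -0.001], [0.001, 0.001, -1.0]]
ft_force: [-1.5, -1.0, -3.7]
grip_width: 0.0098
grip_force: 39.9
```

```bash
python3 -m inch '[{"x":-0.02,"y":0.02,"z":0,"wx":0,"wy":0,"wz":0,"grip":-1},{"x":-0.02,"y":0.02,"z":0,"wx":0,"wy":0,"wz":0,"grip":-1},{"x":-0.02,"y":0.02,"z":0,"wx":0,"wy":0,"wz":0,"grip":-1},{"x":0,"y":0,"z":0,"wx":0,"wy":0,"wz":0,"grip":-1},{"x":0,"y":0,"z":0,"wx":0,"wy":0,"wz":0,"grip":-1}]' 40
python3 -m inch '[{"x":-0.013,"y":0.013,"z":0,"wx":0,"wy":0,"wz":0,"grip":-1},{"x":-0.013,"y":0.013,"z":0,"wx":0,"wy":0,"wz":0,"grip":-1},{"x":0,"y":0,"z":0,"wx":0,"wy":0,"wz":0,"grip":-1},{"x":0,"y":0,"z":0,"wx":0,"wy":0,"wz":0,"grip":-1}]' 40
python3 -c "
from be import *
im,K,P=shot('wrist','pics/w10.png');s=state();print(barend(im,K,P,s['eef_pos'][:2],s['tcp_rot'][:2,0],s['eef_pos'][2]-.0366))"
```

```text
t: 26.28
eef_pos: [0.5516, -0.0804, 0.0387]
tcp_rot: [[0.702, -0.712, -0.0], [-0.712, -0.702, -0.001], [0.001, 0.001, -1.0]]
ft_force: [-0.5, -0.7, -3.0]
grip_width: 0.0099
grip_force: 39.9
t: 26.62
eef_pos: [0.5511, -0.08, 0.0389]
tcp_rot: [[0.702, -0.712, 0.001], [-0.712, -0.702, -0.002], [0.002, 0.001, -1.0]]
ft_force: [3.2, -3.2, -3.5]
grip_width: 0.0096
grip_force: 39.9
(40, np.float64(0.1090062172878094))
```

Seated in the near-left corner with 4.5 N exactly along the diagonal, slide closed. I press down and draw out.

```bash
python3 -m inch '[{"x":0,"y":0,"z":-0.03,"wx":0,"wy":0,"wz":0,"grip":-1},{"x":0,"y":0,"z":-0.03,"wx":0,"wy":0,"wz":0,"grip":-1},{"x":0,"y":0,"z":-0.02,"wx":0,"wy":0,"wz":0,"grip":-1},{"x":0,"y":0,"z":0,"wx":0,"wy":0,"wz":0,"grip":-1},{"x":0,"y":0,"z":0,"wx":0,"wy":0,"wz":0,"grip":-1}]' 40
```

```text
t: 27.08
eef_pos: [0.551, -0.0798, 0.0364]
tcp_rot: [[0.702, -0.712, 0.0], [-0.712, -0.702, -0.002], [0.001, 0.001, -1.0]]
ft_force: [-3.1, -4.5, 9.4]
grip_width: 0.0096
grip_force: 40.0
```

```bash
python3 -m inch '[{"x":-0.008,"y":-0.008,"z":-0.006,"wx":0,"wy":0,"wz":0,"grip":-1},{"x":0.0175,"y":-0.018,"z":0,"wx":0,"wy":0,"wz":0,"grip":-1},{"x":0.035,"y":-0.0355,"z":0,"wx":0,"wy":0,"wz":0,"grip":-1},{"x":0.035,"y":-0.0355,"z":0,"wx":0,"wy":0,"wz":0,"grip":-1},{"x":0.035,"y":-0.0355,"z":0,"wx":0,"wy":0,"wz":0,"grip":-1},{"x":0.035,"y":-0.0355,"z":0,"wx":0,"wy":0,"wz":0,"grip":-1},{"x":0.035,"y":-0.0355,"z":0,"wx":0,"wy":0,"wz":0,"grip":-1},{"x":0,"y":0,"z":0,"wx":0,"wy":0,"wz":0,"grip":-1}]' 40
python3 -m inch '[{"x":0.035,"y":-0.0355,"z":0,"wx":0,"wy":0,"wz":0,"grip":-1},{"x":0.035,"y":-0.0355,"z":0,"wx":0,"wy":0,"wz":0,"grip":-1},{"x":0.035,"y":-0.0355,"z":0,"wx":0,"wy":0,"wz":0,"grip":-1},{"x":0.035,"y":-0.0355,"z":0,"wx":0,"wy":0,"wz":0,"grip":-1},{"x":0.035,"y":-0.0355,"z":0,"wx":0,"wy":0,"wz":0,"grip":-1},{"x":0.035,"y":-0.0355,"z":0,"wx":0,"wy":0,"wz":0,"grip":-1},{"x":0,"y":0,"z":0,"wx":0,"wy":0,"wz":0,"grip":-1},{"x":0,"y":0,"z":0,"wx":0,"wy":0,"wz":0,"grip":-1}]' 40
python3 - <<'E'
from h import *
im,K,P=shot("wrist","pics/w11.png")
# frame edge points near far corner: rows/cols of wood (bright, saturated) boundary
h=cv2.cvtColor(im,cv2.COLOR_RGB2HSV); w=((h[:,:,2]>215)&(h[:,:,1]>60))
for v in range(0,200,20):
    L=np.where(w[v,:235])[0]; R=np.where(w[v,290:])[0]
    S=np.where(h[v,225:290,1]>110)[0]
    print(v,"left max",L.max() if len(L) else None,"right min",290+R.min() if len(R) else None,"stem",(225+S.min(),225+S.max()) if len(S) else None)
E
```

```text
t: 27.75
eef_pos: [0.5589, -0.0878, 0.0364]
tcp_rot: [[0.702, -0.712, 0.001], [-0.712, -0.702, -0.001], [0.002, 0.0, -1.0]]
ft_force: [-1.2, -2.0, 10.2]
grip_width: 0.0096
grip_force: 40.0
t: 28.42
eef_pos: [0.5673, -0.0962, 0.0364]
tcp_rot: [[0.702, -0.712, 0.001], [-0.712, -0.702, -0.001], [0.002, -0.0, -1.0]]
ft_force: [-1.5, -2.5, 9.3]
grip_width: 0.0098
grip_force: 40.0
0 left max 202 right min 346 stem (np.int64(251), np.int64(261))
20 left max 190 right min 423 stem (np.int64(251), np.int64(260))
40 left max 179 right min 401 stem (np.int64(251), np.int64(261))
60 left max 167 right min 423 stem (np.int64(251), np.int64(261))
80 left max 155 right min 444 stem (np.int64(251), np.int64(261))
100 left max 143 right min 465 stem (np.int64(235), np.int64(278))
120 left max 131 right min 487 stem (np.int64(236), np.int64(277))
140 left max 119 right min 496 stem (np.int64(236), np.int64(277))
160 left max 107 right min 499 stem (np.int64(237), np.int64(277))
180 left max 95 right min 478 stem (np.int64(238), np.int64(277))
```

```bash
python3 - <<'E'
from h import *
d=np.load("pics/w11.npz");K,P=d["K"],d["P"]
a=plane(K,P,[[119.5,140],[190.5,20]],.032)[:,:2]; b=plane(K,P,[[487,120],[401,40]],.032)[:,:2]
st=plane(K,P,[[256,40],[256,80]],.022)[:,:2]
c=np.array([.5673,-.0962]);u=np.array([.702,-.712]);n=np.array([.712,.702])
def off(l):
    t=(l[1]-l[0])/np.linalg.norm(l[1]-l[0]);m=np.array([-t[1],t[0]]);m=m if m@(c-l[0])>0 else -m;return l[0]+.004*m,t
A=off(a);B=off(b);s=np.linalg.solve(np.c_[A[1],-B[1]],B[0]-A[0]);q=A[0]+s[0]*A[1]
print("seat",q,"lat vs stem",(q-st[0])@n,"lat vs tcp",(q-c)@n,"along from tcp",(q-c)@u,[np.degrees(np.arctan2(*X[1][::-1])) for X in(A,B)])
E
python3 -m inch '[{"x":0.035,"y":-0.0355,"z":0.006,"wx":0,"wy":0,"wz":0,"grip":-1},{"x":0.035,"y":-0.0355,"z":0,"wx":0,"wy":0,"wz":0,"grip":-1},{"x":0.035,"y":-0.0355,"z":0,"wx":0,"wy":0,"wz":0,"grip":-1},{"x":0.0175,"y":-0.018,"z":0,"wx":0,"wy":0,"wz":0,"grip":-1},{"x":0.0175,"y":-0.018,"z":0,"wx":0,"wy":0,"wz":0,"grip":-1},{"x":0,"y":0,"z":0,"wx":0,"wy":0,"wz":0,"grip":-1},{"x":0,"y":0,"z":0,"wx":0,"wy":0,"wz":0,"grip":-1}]' 40
```

```text
seat [ 0.67966261 -0.20952825] lat vs stem -0.0017167683054395415 lat vs tcp 0.0004457485483534321 along from tcp 0.15956826628218057 [np.float64(-81.05289464669836), np.float64(7.062385435232573)]
t: 29.05
eef_pos: [0.5727, -0.1016, 0.0365]
tcp_rot: [[0.702, -0.712, 0.001], [-0.712, -0.702, -0.001], [0.001, 0.0, -1.0]]
ft_force: [-1.2, -0.3, 7.9]
grip_width: 0.0097
grip_force: 40.0
```

```bash
python3 -m inch '[{"x":0.0175,"y":-0.018,"z":0,"wx":0,"wy":0,"wz":0,"grip":-1},{"x":0.0175,"y":-0.018,"z":0,"wx":0,"wy":0,"wz":0,"grip":-1},{"x":0.0175,"y":-0.018,"z":0,"wx":0,"wy":0,"wz":0,"grip":-1},{"x":0.0175,"y":-0.018,"z":0,"wx":0,"wy":0,"wz":0,"grip":-1},{"x":0,"y":0,"z":0,"wx":0,"wy":0,"wz":0,"grip":-1},{"x":0,"y":0,"z":0,"wx":0,"wy":0,"wz":0,"grip":-1}]' 40
python3 -m inch '[{"x":0.0175,"y":-0.018,"z":0,"wx":0,"wy":0,"wz":0,"grip":-1},{"x":0.0175,"y":-0.018,"z":0,"wx":0,"wy":0,"wz":0,"grip":-1},{"x":0,"y":0,"z":0,"wx":0,"wy":0,"wz":0,"grip":-1},{"x":0,"y":0,"z":0,"wx":0,"wy":0,"wz":0,"grip":-1}]' 40
```

```text
t: 29.55
eef_pos: [0.5755, -0.1044, 0.0364]
tcp_rot: [[0.702, -0.712, 0.001], [-0.712, -0.702, -0.001], [0.001, 0.0, -1.0]]
ft_force: [-1.7, -2.2, 8.5]
grip_width: 0.0098
grip_force: 40.0
t: 29.88
eef_pos: [0.5762, -0.1052, 0.0364]
tcp_rot: [[0.703, -0.712, -0.001], [-0.712, -0.703, -0.0], [-0.0, 0.0, -1.0]]
ft_force: [-4.4, 0.9, 11.4]
grip_width: 0.0099
grip_force: 40.0
```

Contact at a draw of 35.8 mm is mainly on the far rail. The seat should lie slightly to the right-stile side, so I back off a little, pivot by -0.4° and feel again.

```bash
python3 -m inch '[{"x":-0.0105,"y":0.0107,"z":0.012,"wx":0,"wy":0,"wz":0,"grip":-1},{"x":-0.009,"y":-0.009,"z":0,"wx":0,"wy":0,"wz":-0.035,"grip":-1},{"x":-0.009,"y":-0.009,"z":0,"wx":0,"wy":0,"wz":-0.035,"grip":-1},{"x":0,"y":0,"z":-0.012,"wx":0,"wy":0,"wz":0,"grip":-1},{"x":0,"y":0,"z":0,"wx":0,"wy":0,"wz":0,"grip":-1},{"x":0,"y":0,"z":0,"wx":0,"wy":0,"wz":0,"grip":-1}]' 40
python3 -m inch '[{"x":0.014,"y":-0.0145,"z":0,"wx":0,"wy":0,"wz":0,"grip":-1},{"x":0.007,"y":-0.007,"z":0,"wx":0,"wy":0,"wz":0,"grip":-1},{"x":0,"y":0,"z":0,"wx":0,"wy":0,"wz":0,"grip":-1},{"x":0,"y":0,"z":0,"wx":0,"wy":0,"wz":0,"grip":-1}]' 40
```

```text
t: 30.38
eef_pos: [0.5761, -0.1052, 0.0365]
tcp_rot: [[0.698, -0.716, 0.001], [-0.716, -0.698, -0.0], [0.001, -0.001, -1.0]]
ft_force: [-0.4, 0.8, 9.0]
grip_width: 0.0098
grip_force: 40.0
t: 30.72
eef_pos: [0.5764, -0.1055, 0.0364]
tcp_rot: [[0.698, -0.716, 0.0], [-0.716, -0.698, 0.001], [-0.0, -0.0, -1.0]]
ft_force: [-5.9, 3.8, 12.0]
grip_width: 0.0095
grip_force: 40.0
```

```bash
python3 -c "
from be import *
im,K,P=shot('wrist','pics/w12.png');s=state();print(barend(im,K,P,s['eef_pos'][:2],s['tcp_rot'][:2,0],s['eef_pos'][2]-.0366),s['eef_pos'],s['ft_force'])
d=np.load('pics/w11.npz');print('w11',barend(d['im'],d['K'],d['P'],np.array([.5673,-.0962]),np.array([.702,-.712])))
h=cv2.cvtColor(im,cv2.COLOR_RGB2HSV); w=((h[:,:,2]>215)&(h[:,:,1]>60))
a=[];b=[]
for v in range(10,150,10):
    L=np.where(w[v,:235])[0]; a.append([L.max()+.5,v])
    R=np.where(w[v,290:])[0]; b.append([290+R.min()-.5 if len(R) else -1,v])
print(a,b)
im,K,P=shot('side','pics/d12.png'); im,K,P=shot('scene','pics/s12.png')
"
```

```text
(110, np.float64(0.07342650148984389)) [ 0.57640107 -0.10551221  0.03642767] [-3.85942284  3.63033368 12.42268749]
w11 (86, np.float64(0.08610078254348554))
[[np.float64(213.5), 10], [np.float64(207.5), 20], [np.float64(201.5), 30], [np.float64(195.5), 40], [np.float64(189.5), 50], [np.float64(183.5), 60], [np.float64(177.5), 70], [np.float64(171.5), 80], [np.float64(165.5), 90], [np.float64(159.5), 100], [np.float64(153.5), 110], [np.float64(147.5), 120], [np.float64(141.5), 130], [np.float64(135.5), 140]] [[np.float64(346.5), 10], [np.float64(390.5), 20], [np.float64(402.5), 30], [np.float64(413.5), 40], [np.float64(420.5), 50], [np.float64(433.5), 60], [np.float64(401.5), 70], [np.float64(412.5), 80], [np.float64(423.5), 90], [np.float64(434.5), 100], [np.float64(445.5), 110], [np.float64(456.5), 120], [np.float64(468.5), 130], [np.float64(479.5), 140]]
```

```bash
cat > seat.py <<'E'
from h import *
def run(f,lp,rp,c,u,stem):
    d=np.load(f);K,P=d["K"],d["P"];c=np.array(c);u=np.array(u);n=np.array([-u[1],u[0]])
    def off(px):
        l=plane(K,P,px,.032)[:,:2]
        t=(l[1]-l[0])/np.linalg.norm(l[1]-l[0]);m=np.array([-t[1],t[0]]);m=m if m@(c-l[0])>0 else -m;return l[0]+.004*m,t
    A=off(lp);B=off(rp);s=np.linalg.solve(np.c_[A[1],-B[1]],B[0]-A[0]);q=A[0]+s[0]*A[1]
    st=plane(K,P,stem,.022)[0,:2]
    print(f,"seat",q,"lat/stem mm",1e3*(q-st)@n,"lat/tcp",1e3*(q-c)@n,"along",1e3*(q-c)@u)
run("pics/w11.npz",[[119.5,140],[190.5,20]],[[487,120],[401,40]],[.5673,-.0962],[.702,-.712],[256,60])
run("pics/w12.npz",[[135.5,140],[213.5,10]],[[479.5,140],[401.5,70]],[.5764,-.1055],[.698,-.716],[256,60])
d=np.load("pics/w12.npz");im=d["im"];s=cv2.cvtColor(im,cv2.COLOR_RGB2HSV)[:,:,1]
for v in(2,20,40,60,80,100):
    k=np.where(s[v,235:280]>110)[0]; print(v,235+k.min(),235+k.max())
# diag1 picture with the same detector
d=np.load("pics/w8.npz");im=d["im"];h=cv2.cvtColor(im,cv2.COLOR_RGB2HSV); w=((h[:,:,2]>215)&(h[:,:,1]>60))
for v in range(0,140,20):
    L=np.where(w[v,:235])[0];R=np.where(w[v,290:])[0];print(v,L.max() if len(L) else 0,290+R.min() if len(R) else 0)
E
python3 seat.py
```

```text
pics/w11.npz seat [ 0.67966261 -0.20952825] lat/stem mm -1.7307889230230211 lat/tcp 0.44574854835344374 along 159.56826628218056
pics/w12.npz seat [ 0.67945512 -0.20953017] lat/stem mm -0.9614150808496079 lat/tcp 1.174412408330694 along 146.4180743403549
2 249 260
20 250 259
40 250 260
60 250 260
80 251 260
100 251 260
0 172 298
20 149 311
40 127 324
60 104 337
80 81 350
100 58 363
120 35 375
```

```bash
cat >> seat.py <<'E'
print()
run("pics/w8.npz",[[172.5,0],[35.5,120]],[[375,120],[298,0]],[.573,-.1097],[.483,.876],[257.7,40])
c=np.array([.5741,-.1053])-[.573,-.1097];print("moved along",c@[.468,.884]*1e3)
E
python3 seat.py | tail -2
```

```text
pics/w8.npz seat [0.64444458 0.02180016] lat/stem mm 3.1413170965545154 lat/tcp 0.9291239288668177 along 149.70187420845664
moved along 4.404400000000048
```

By the camera the seat is still 1–2 mm further on towards the right stile. I unload, pivot a little more and feel again.

```bash
python3 -m inch '[{"x":-0.014,"y":0.0145,"z":0.0,"wx":0,"wy":0,"wz":0,"grip":-1},{"x":-0.007,"y":0.007,"z":0.025,"wx":0,"wy":0,"wz":0,"grip":-1},{"x":-0.012,"y":-0.012,"z":0,"wx":0,"wy":0,"wz":-0.03,"grip":-1},{"x":-0.01,"y":-0.01,"z":0,"wx":0,"wy":0,"wz":-0.03,"grip":-1},{"x":0,"y":0,"z":0,"wx":0,"wy":0,"wz":0,"grip":-1},{"x":0,"y":0,"z":-0.025,"wx":0,"wy":0,"wz":0,"grip":-1},{"x":0,"y":0,"z":0,"wx":0,"wy":0,"wz":0,"grip":-1},{"x":0,"y":0,"z":0,"wx":0,"wy":0,"wz":0,"grip":-1}]' 40
python3 -m inch '[{"x":0.014,"y":-0.0145,"z":0,"wx":0,"wy":0,"wz":0,"grip":-1},{"x":0.007,"y":-0.007,"z":0,"wx":0,"wy":0,"wz":0,"grip":-1},{"x":0,"y":0,"z":0,"wx":0,"wy":0,"wz":0,"grip":-1},{"x":0,"y":0,"z":0,"wx":0,"wy":0,"wz":0,"grip":-1}]' 40
```

```text
t: 31.53
eef_pos: [0.575, -0.1065, 0.0364]
tcp_rot: [[0.693, -0.721, 0.001], [-0.721, -0.693, -0.001], [0.001, -0.0, -1.0]]
ft_force: [-1.4, 3.4, 11.3]
grip_width: 0.0097
grip_force: 40.0
t: 31.87
eef_pos: [0.5751, -0.1067, 0.0364]
tcp_rot: [[0.693, -0.721, -0.001], [-0.721, -0.693, 0.0], [-0.001, 0.0, -1.0]]
ft_force: [-5.1, 7.1, 13.8]
grip_width: 0.0095
grip_force: 40.0
```

Both faces of the far-right corner are felt now, at a draw of about 36.1 mm. That reads roughly 291–292 mm against 284.7 mm, so this is the longer diagonal. I ease the force, unload, and check.

```bash
python3 -m inch '[{"x":-0.007,"y":0.008,"z":0,"wx":0,"wy":0,"wz":0,"grip":-1},{"x":0,"y":0,"z":0.01,"wx":0,"wy":0,"wz":0,"grip":-1},{"x":0,"y":0,"z":0.01,"wx":0,"wy":0,"wz":0,"grip":-1},{"x":0,"y":0,"z":0.007,"wx":0,"wy":0,"wz":0,"grip":-1},{"x":0,"y":0,"z":0,"wx":0,"wy":0,"wz":0,"grip":-1},{"x":0,"y":0,"z":0,"wx":0,"wy":0,"wz":0,"grip":-1}]' 40
```

```text
t: 32.37
eef_pos: [0.5749, -0.1066, 0.0365]
tcp_rot: [[0.693, -0.721, -0.0], [-0.721, -0.693, -0.0], [-0.0, 0.0, -1.0]]
ft_force: [0.2, 5.9, 3.6]
grip_width: 0.0097
grip_force: 40.0
```

```bash
python3 -m inch '[{"x":0.006,"y":0.006,"z":0,"wx":0,"wy":0,"wz":0,"grip":-1},{"x":0.006,"y":0.004,"z":0,"wx":0,"wy":0,"wz":0,"grip":-1},{"x":0.003,"y":-0.003,"z":0,"wx":0,"wy":0,"wz":0,"grip":-1},{"x":0,"y":0,"z":0,"wx":0,"wy":0,"wz":0,"grip":-1},{"x":0,"y":0,"z":0,"wx":0,"wy":0,"wz":0,"grip":-1}]' 40
python3 -c "
from be import *
im,K,P=shot('wrist','pics/w13.png');s=state();print(barend(im,K,P,s['eef_pos'][:2],s['tcp_rot'][:2,0],s['eef_pos'][2]-.0366),s['eef_pos'],s['ft_force'])"
```

```text
t: 32.78
eef_pos: [0.575, -0.1066, 0.0365]
tcp_rot: [[0.693, -0.721, -0.001], [-0.721, -0.693, -0.0], [-0.001, 0.001, -1.0]]
ft_force: [-2.4, 5.8, 5.4]
grip_width: 0.0097
grip_force: 40.0
(110, np.float64(0.07343494497002255)) [ 0.57499006 -0.10660083  0.03649515] [-2.73430995  6.45798596  5.78122803]
```

```bash
python3 -m inch '[{"x":0.004,"y":0.006,"z":0.005,"wx":0,"wy":0,"wz":0,"grip":-1},{"x":0,"y":0,"z":0,"wx":0,"wy":0,"wz":0,"grip":-1},{"x":0,"y":0,"z":0,"wx":0,"wy":0,"wz":0,"grip":-1},{"x":0,"y":0,"z":0,"wx":0,"wy":0,"wz":0,"grip":-1}]' 15
python3 -m inch '[{"x":0,"y":0,"z":0,"wx":0,"wy":0,"wz":0,"grip":-0.5},{"x":0,"y":0,"z":0,"wx":0,"wy":0,"wz":0,"grip":-0.3},{"x":0,"y":0,"z":0,"wx":0,"wy":0,"wz":0,"grip":-0.2},{"x":0,"y":0,"z":0,"wx":0,"wy":0,"wz":0,"grip":-0.2}]' 15
python3 -c "
from be import *
im,K,P=shot('wrist','pics/w14.png');s=state();print(barend(im,K,P,s['eef_pos'][:2],s['tcp_rot'][:2,0],s['eef_pos'][2]-.0366),s['eef_pos'],s['ft_force'],s['grip_width'])
a=np.load('pics/w13.npz')['im'];sa=cv2.cvtColor(a,cv2.COLOR_RGB2HSV)[:,:,1];sb=cv2.cvtColor(im,cv2.COLOR_RGB2HSV)[:,:,1]
for v in(5,40,80,120,150):
  for q in(sa,sb): k=np.where(q[v,225:290]>110)[0];print(v,225+k.min(),225+k.max(),end=' | ')
"
```

```text
t: 33.17
eef_pos: [0.5751, -0.1066, 0.0365]
tcp_rot: [[0.693, -0.721, -0.002], [-0.721, -0.693, -0.001], [-0.001, 0.001, -1.0]]
ft_force: [-1.9, 4.5, 3.2]
grip_width: 0.01
grip_force: 15.0
t: 33.5
eef_pos: [0.5754, -0.1081, 0.0366]
tcp_rot: [[0.692, -0.722, -0.0], [-0.722, -0.692, -0.002], [0.001, 0.002, -1.0]]
ft_force: [0.0, -0.5, -0.3]
grip_width: 0.0285
grip_force: 0.0
(112, np.float64(0.07241752205967056)) [ 0.57547941 -0.10793376  0.03662629] [-0.89282038 -0.57443147 -0.70059883] 0.031145043149800766
5 251 261 | 5 249 259 | 40 251 261 | 40 249 259 | 80 251 261 | 80 250 259 | 120 235 277 | 120 234 276 | 150 237 277 | 150 235 275 |
```

After release the rule has stayed where it was: the bar end maps to a fixed nose within about 1 mm of its felt seat. I lift clear and hand in.

```bash
python3 -m inch '[{"x":0,"y":0,"z":0.1,"wx":0,"wy":0,"wz":0,"grip":-0.2},{"x":0,"y":0,"z":0.4,"wx":0,"wy":0,"wz":0,"grip":-0.2},{"x":0,"y":0,"z":0.6,"wx":0,"wy":0,"wz":0,"grip":-0.2},{"x":0,"y":0,"z":0.6,"wx":0,"wy":0,"wz":0,"grip":-0.2},{"x":0,"y":0,"z":0.4,"wx":0,"wy":0,"wz":0,"grip":-0.2},{"x":0,"y":0,"z":0,"wx":0,"wy":0,"wz":0,"grip":-0.2},{"x":0,"y":0,"z":0,"wx":0,"wy":0,"wz":0,"grip":-0.2}]' 15
python3 -c "
from h import *
print(r.finish_job())"
```

```text
t: 34.13
eef_pos: [0.5763, -0.1076, 0.1218]
tcp_rot: [[0.692, -0.722, 0.002], [-0.722, -0.692, -0.002], [0.003, -0.0, -1.0]]
ft_force: [0.3, 1.2, -0.6]
grip_width: 0.0351
grip_force: 0.0
the job is handed in; nothing more can be done
None
```

I measured both diagonals: near-right to far-left reads about 284.7 mm and near-left to far-right about 291 mm, so the frame is out of square by roughly 6 mm, and I released the rule in the longer one and handed in the job at 34 s; no verdict came back, and I could not sense whether the slide nose still touches the wood after release.

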